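Put the masking tape away in the thumb-latched steel box

TASK

The roll of masking tape is lying out on the paint bench and its edges will pick up dirt. Press the thumb button under the tab of the dark grey steel box so that its sprung lid pops up, lay the roll flat on the bottom of the box (do not drop it in), then push the lid down until the latch snaps and holds it shut by itself. Leave the tin lid, the black marker and the dropper bottle where they are.

Things in the scene. Friction and masses are not known exactly. Their poses are not given: they have to be found in the camera images.
- tin_box: Dark grey steel box, screwed to the bench left of the stick tray, before the paint scale; latch side faces right. 170 long (its y), 116 deep (x), 59 high. Origin on the bench; z up, x from the latch front to the hinge, y along the front. Inside clear x -51..+59, y -82..+82; floor 2.5, rim 55 above the bench. The latch wedge juts from the front to x -90, 48 wide, 25 high.
- box_floor (a point): Centre of the floor inside the steel box (box frame x +4, y 0, z 2.5). Axes as the box's.
- button_face (a point): Centre of the outer face of the thumb button: steel cap 14 across on the latch wedge, 21 above the bench; axes as the box's (not tilted). It moves along (0.57, 0, -0.82) of the box frame, 35 degrees off vertical. The lid's tab overhangs it (underside 34 higher, edge 4 farther out): come from the front with the tool tilted 35 (32 to 45) degrees along that line; straight down is blocked.
- thumb_button (a joint): Travel of the thumb button, m: 0 out, 0.006 fully in. Sprung: starts to move at 2 N, 5 N fully in. Pressed 4 mm or more it lets go of the lid; released, it springs out by itself. It also dips in and out as the lid snaps shut.
- tin_box_lid (a joint): Angle of the box's lid, rad: 0 shut, 1.92 fully up (20 degrees past upright, leaning back to the left). Unlatched, springs throw it up in about 0.5 s and hold it up. Shutting it takes 1 to 3 N at the tab, about 4 N for the last 5 mm, where its hook snaps under the pawl. Not snapped, it springs up again. Latched it reads under 0.015.
- lid_hinge (a point): Middle of the lid's hinge line (box frame x +63, y 0, z 58), which runs along the box's y. Axes as the box's.
- tab_edge (a point): Middle of the edge of the lid's press tab (50 wide along the box's y, 4 thick). Moves with the lid, 147 from the hinge line: 57 above the bench when shut; fully up about 195, 50 behind the hinge. x axis toward the hinge, z out of the lid's outer face. The lid plate (3 thick, 174 wide) reaches 121 from the hinge, the tab goes on to 147; a steel hook 12 wide and 40 long stands inside at 125.
- tape_center (a point): Centre of the masking tape roll, half-way up: tan ring, 96 outside, 79 inside (wall 8 to 9), 25 high, flat on the bench (centre 12.5 up), 60 to 130 g; z is its axis. A flat tin lid of like width but only 7 high lies elsewhere; their places may be swapped. Centred in the box it has 7 to spare at front and back, 34 at each side.
- tape: The same roll of masking tape; origin at the centre of its underside.
- tin_lid: Flat round paint-tin lid, 93 across, 7 high, on the bench; leave it. Origin under its centre.
- marker_black: Black felt marker, 140 long (its y), 16 thick, lying on the bench; leave it. Origin under its centre.
- toner1: Small dropper bottle, 42 across, 106 high, standing on the left, behind the box's hinge side; leave it. Origin under its centre.
Mind the look-alikes: they are no part of the job. Several things look just like the tape: the one meant starts farthest to the robot's left.

How it is judged (in metres and radians):
On the way, in this order (a step that is already met when the one before it is completed fails the run):
1. the lid has popped up (lid angle over 1.4 rad) (value of joint tin_box_lid above 1.4 rad), for 0.2 s.
2. the roll lies flat on the floor inside the open box, let go (x of tape_center in the frame of tin_box between -0.012 and 0.02 m and y of tape_center in the frame of tin_box between -0.045 and 0.045 m and z of tape_center in the frame of tin_box below 0.022 m and angle between tape_center's own z axis and vertical below 0.12 rad and value of joint tin_box_lid above 1 rad and contact force between the fingers and tape below 0.05 N), for 0.2 s.
At the end, for the whole second after the job is handed in: The roll lies flat (within 7 degrees, centre less than 22 mm above the bench) and at rest on the floor inside the box; the lid is latched shut by itself (lid angle under 0.03 rad) and the button is out again (under 1.5 mm) (x of tape_center in the frame of tin_box between -0.012 and 0.02 m and y of tape_center in the frame of tin_box between -0.045 and 0.045 m and z of tape_center in the frame of tin_box below 0.022 m and angle between tape_center's own z axis and vertical below 0.12 rad and value of joint tin_box_lid below 0.03 rad and value of joint thumb_button below 0.0015 m and velocity of joint tin_box_lid below 0.05 rad/s and linear speed of tape below 0.02 m/s); the robot touches nothing.
It fails at once if the tin lid is disturbed (moved more than 30 mm) (distance of tin_lid from where it was at the start of the episode above 0.03 m).
It fails at once if the black marker is disturbed (moved more than 30 mm) (distance of marker_black from where it was at the start of the episode above 0.03 m).
It fails at once if the dropper bottle is disturbed (moved more than 30 mm) (distance of toner1 from where it was at the start of the episode above 0.03 m).
It fails at once if the roll is dropped (falls faster than 0.6 m/s out of the fingers) (linear speed of tape above 0.6 m/s and contact force between the fingers and tape below 0.05 N).
It also fails if it takes over 72 s, if anything falls off the work surface, if the arm or the gripper's body presses on something with over 40 N, if the wrist force passes 120 N, or if a joint passes its speed limit or range.

ROBOT

A 6-joint arm with a two-finger parallel gripper is mounted at the origin on a cart in front of the work surface, level with it; the furniture and walls round the work are solid. World frame = base frame: x ahead of the robot, y to its left, z up, the work surface at z = 0. Lengths are in mm, angles in rad, forces in N, time in s.
With the tool pointing down it reaches from about 300 to 775 mm from the base axis. Payload 14.6 kg.
Tool frame: the origin (TCP) lies at the very end of the fingers, on their centre line; the grasp point (between the pads) lies 19 mm behind it; z points along the fingers, y is the direction in which the jaws open and shut (so a half turn about z gives the same grasp; the last joint's range is limited). The gripper opens to 94 mm and grips with 3 to 60 N. Pads are 16 mm wide; open, the fingers measure 119 mm over their backs; the gripper's body (75 mm by 177 mm) begins 78 mm behind the grasp point.
Start: joints at [-1.184, 0.3, 1.521, -0, 1.321, -0.067], TCP at [241.103, -494.326, 169.546] pointing down, gripper open.
Joint ranges: [-3.03, 3.03], [-0.79, 2.21], [0.23, 2.52], [-1.04, 4.18], [0, 3.07], [-2.55, 2.55]. Speed limits (rad/s): [2.22, 2.22, 2.57, 3.14, 3.14, 3.14].

INTERFACE

Orientations are given as [roll, pitch, yaw] about the fixed x, y, z axes, in that order (R = Rz(yaw) Ry(pitch) Rx(roll)).
In Python, from cell import manip gives the robot as it stands.
- The arm moves only by the shell command python3 -m inch 'ROWS' [FORCE]. ROWS is a JSON object of lists of equal length, an entry for each row: "grip": the opening, from -1 (shut) to 1 (fully open), so that 0 is half open; "travel": the shift along the world's x, y, z in cm, a list of three; "turn": the turn, a rotation vector about the world's x, y, z in degrees, a list of three. A call has 1 to 10 rows; each row is the pose to reach, as a shift and turn from the pose measured when the call began; what a row does not reach only later rows make up. A row lasts 1/8 s, in which the tool goes at most 62.5 mm and 10.7 degrees, less where a joint would pass 70% of its speed; a pose out of reach is approached as far as the arm can. A call with a gripper value outside its range is refused whole. The fingers move at their own pace and stop on an object; FORCE is the grip in N (left out, the last holds). Time passes only in rows, so rows that repeat a pose let the fingers close. It gives the time, the measured TCP pose, the force and the opening at its end, in the units of the state.
- manip.read_state(): the state, without advancing time (a new reading comes with each control period).
- manip.camera(name): name is "scene" or "top" or "wrist"; returns (picture, depth): 400x640x3 uint8, red, green, blue; 400x640 float32, mm along the optical axis (not along the pixel's ray), 0 where there is no reading.
- manip.calibration(name): a dict with "fx", "fy", "cx", "cy" (pixels), "world_from_camera" (4x4, takes a point from camera to world coordinates). Camera axes: x right, y up, looking along -z (the intrinsics and any distortion apply to the point x, -y, -z); pixel columns grow to the right and rows downward; lengths in mm; the calibration is good to about 2 mm. The wrist camera is an equidistant fisheye: a pixel r from the principal point sees the ray r / f radians off the axis. A picture is of the moment at which its call begins: read the wrist's pose just before it. calibration takes no time and is no camera call; for the wrist camera it gives the pose at the moment of the call.
- manip.sign_off(): hands the job in, once; it reports no verdict.
Trained networks look in the newest picture that a camera, given by its name, has taken for a name from the list of things; names that differ only in an ending like _2 or _b are one class to them, and where a whole thing is asked for, a point or a joint stands for the part that bears it (a point fixed in the world has none). Each returns a list of dicts, best first, with "p" (0 to 1); they miss things now and then, are a little off and sometimes report something else, mostly with a low value. They report only what shows in the picture. A call takes as long as a camera call. They do not tell look-alikes from the thing itself.
- manip.look_for(camera, label): "bbox" ([left, top, right, bottom] in pixels, round what is visible of it).
The state is a dict: "clock": time; "joints": joint angles; "qd": joint speeds; "effort": joint torques, N m; "eef_pos": TCP position; "eef_rot": TCP orientation; "wrist_force": force on the tool from outside, world axes, zero at the start; "moment": the same for the moment, N m; "finger_gap": finger opening in mm.
Only numpy, scipy, OpenCV 4.12 (cv2) and the standard library are available. Lean on these libraries where they do the work, as an engineer would, in place of code of your own. Each camera call takes 0.05 s, during which the arm holds its last target.

## Working session

There is one attempt and no reset: what is moved stays moved. The work goes in short steps, Python scripts to look and compute and a shell command to move; the robot and the scene stay as the last step left them, time stands still between calls to the robot, and variables do not carry over. Pictures are saved under pics/ and viewed, and the job is handed in when it is done.

```bash
ls; mkdir -p pics; cat > h.py <<'E'
import numpy as np, cv2
from cell import manip
def shot(cam,name):
    p,d=manip.camera(cam); cv2.imwrite('pics/'+name+'.png',p[:,:,::-1]); np.save('pics/'+name+'_d.npy',d); return p,d
def px2w(cam,u,v,d,cal=None):
    c=cal or manip.calibration(cam); T=np.array(c["world_from_camera"])
    u,v,d=map(np.asarray,(u,v,d))
    P=np.stack([(u-c["cx"])/c["fx"]*d,-(v-c["cy"])/c["fy"]*d,-d],-1)
    return P@T[:3,:3].T+T[:3,3]
E
python3 - <<'E'
from h import *
for c in("scene","top","wrist"): shot(c,c+"0")
for c in("scene","top"):
    k=manip.calibration(c); print(c,{a:b for a,b in k.items() if a!="world_from_camera"}); print(np.round(k["world_from_camera"],3))
    for l in("tin_box","tape","tin_lid","marker_black","toner1","button_face","tab_edge"):
        print(c,l,[(np.round(x["bbox"]).tolist(),round(x["p"],2)) for x in manip.look_for(c,l)[:5]])
print(manip.read_state())
E
```

```text
pics
scene {'fx': 468.819125481936, 'fy': 468.819125481936, 'cx': 320.6583639009503, 'cy': 200.4342695185312}
[[-8.400000e-01  3.840000e-01 -3.850000e-01 -9.185400e+01]
 [-5.430000e-01 -5.840000e-01  6.040000e-01  9.253120e+02]
 [ 7.000000e-03  7.160000e-01  6.980000e-01  1.230196e+03]
 [ 0.000000e+00  0.000000e+00  0.000000e+00  1.000000e+00]]
scene tin_box [([257.0, 231.0, 319.0, 292.0], 0.56)]
scene tape [([361.0, 176.0, 385.0, 199.0], 0.77), ([345.0, 130.0, 367.0, 147.0], 0.53)]
scene tin_lid [([309.0, 232.0, 339.0, 249.0], 0.88)]
scene marker_black [([342.0, 205.0, 377.0, 227.0], 0.42)]
scene toner1 [([262.0, 296.0, 270.0, 321.0], 0.47)]
scene button_face []
scene tab_edge [([257.0, 236.0, 320.0, 288.0], 0.67)]
top {'fx': 455.996193369051, 'fy': 455.996193369051, 'cx': 320.20403440139626, 'cy': 202.3791276978316}
[[-1.000000e-02  9.890000e-01 -1.490000e-01  3.337530e+02]
 [-1.000000e+00 -1.000000e-02 -3.000000e-03 -6.432200e+01]
 [-5.000000e-03  1.490000e-01  9.890000e-01  1.399889e+03]
 [ 0.000000e+00  0.000000e+00  0.000000e+00  1.000000e+00]]
top tin_box [([209.0, 183.0, 271.
[... 352 characters left out ...]
]
top tab_edge []
{'clock': 0.85, 'joints': array([-1.18361906e+00,  2.99877058e-01,  1.52100456e+00,  1.79423987e-05,
        1.32072532e+00, -6.65942235e-02]), 'qd': array([-1.95983084e-04, -7.10319768e-04, -2.63457361e-05,  2.10976104e-04,
        3.07214066e-04,  3.77159758e-04]), 'effort': array([ 2.56261999e-03, -5.31637251e+01, -3.52905285e+01,  7.09885312e-02,
        2.12759175e-02, -2.85082358e-06]), 'eef_pos': array([ 241.09523018, -494.32066163,  169.55623965]), 'eef_rot': array([-3.14157956e+00, -1.82963956e-05,  4.53767046e-01]), 'wrist_force': array([0.23368089, 0.02403448, 0.22550815]), 'moment': array([-0.03362739, -0.034695  , -0.01548304]), 'finger_gap': 93.86121921820427}
```

View pics/top0.png

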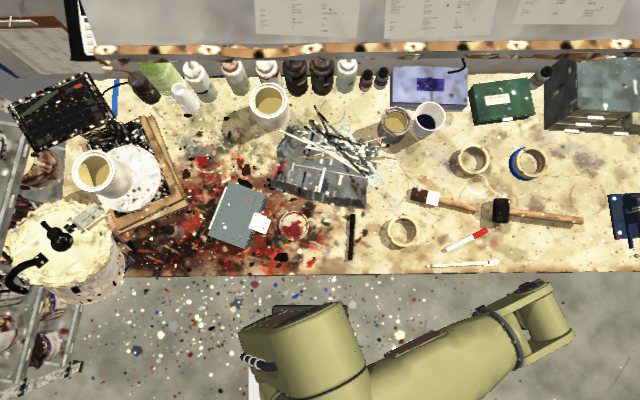

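View pics/scene0.png

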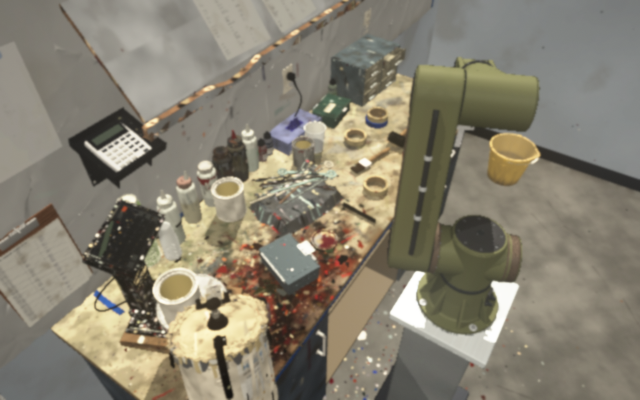

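The top picture shows the box at about (238,215), with its tab lit at (258,222). The tin lid is at (294,225), the marker at (351,235) and the leftmost tape ring at (402,231). More rings sit to the right at (473,160) and (527,163).

```bash
python3 - <<'E'
from h import *
p=cv2.imread('pics/top0.png')
c=p[150:280,140:320]; a=cv2.resize(c,None,fx=4.4,fy=4.4,interpolation=cv2.INTER_CUBIC); cv2.imwrite('pics/cropbox.png',a)
c=p[130:280,330:550]; cv2.imwrite('pics/croptape.png',cv2.resize(c,None,fx=3.5,fy=3.5,interpolation=cv2.INTER_CUBIC))
d=np.load('pics/top0_d.npy')
v,u=np.mgrid[0:400,0:640]; W=px2w("top",u,v,d); np.save('pics/W.npy',W)
for (x0,y0,x1,y1) in [(380,210,425,255),(450,140,495,180),(505,140,550,182)]:
    w=W[y0:y1,x0:x1]; m=(w[...,2]>18)&(w[...,2]<32); q=w[m]; 
    if len(q)>20:
        (cx,cy),r=cv2.minEnclosingCircle(q[:,:2].astype(np.float32)); print(len(q),cx,cy,r,np.median(q[:,2]))
w=W[170:265,195:285]; m=(w[...,2]>48)&(w[...,2]<70); q=w[m]; print(len(q),np.median(q[:,2]),cv2.minAreaRect(q[:,:2].astype(np.float32)))
w=W[200:250,272:316]; m=(w[...,2]>3.5)&(w[...,2]<12);q=w[m];print(len(q),cv2.minEnclosingCircle(q[:,:2].astype(np.float32)))
print(np.round(W[200:265:8,160:300:10,2]))
E
```

```text
312 452.812744140625 -309.95538330078125 48.53721618652344 25.169350465058073
322 671.6911010742188 -535.4632568359375 49.67329788208008 24.704873264870457
212 656.1221313476562 -698.8563232421875 52.02768325805664 25.077569845504286
2579 59.069792513123275 ((532.7249145507812, 163.58851623535156), (153.1865997314453, 250.93624877929688), 67.87952423095703)
548 ((477.10205078125, 21.864303588867188), 98.8710708618164)
[[48. 48. 44. -1.  3.  3. 55. 58. 60. 59. 56.  1. -0.  5.]
 [58. 25. 20. -2. -3. -3. 64. 58. 63. 59. 61.  7. -2. -2.]
 [20.  3.  0.  0. -1.  4. 61. 58. 62. 56. 62.  2.  2.  7.]
 [ 6. 76.  1. -2. -1.  4. 58. 58. 59. 58. 62.  6.  6.  3.]
 [ 1. 93. 43.  4.  0. 62. 63. 62. 61. 55. 58.  1. -3. 11.]
 [ 1. -0. -4.  1.  3. -1.  6. 62. 55. 12.  1. -3. -0. -3.]
 [ 1.  0.  1. -0. -2.  0. -5. -3. -1. -6. -1. -0.  2.  2.]
 [ 1.  7.  2. -5. -2.  4. -0. -3. -5. -2.  5.  1. -6.  0.]
 [-2.  4.  6.  1. -4.  1. -1.  4. -2.  3. -3.  1.  0. -4.]]
```

```bash
sleep 1
```

```text
(no output)
```

View pics/cropbox.png

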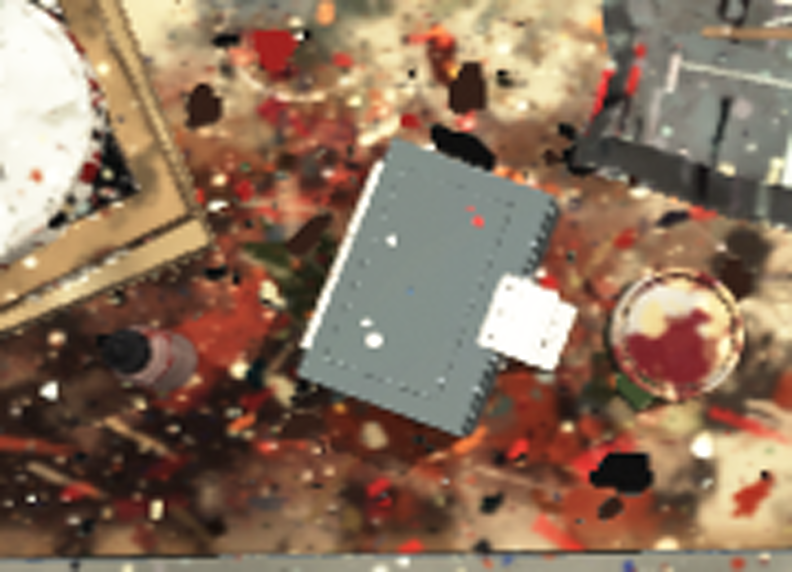

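View pics/croptape.png

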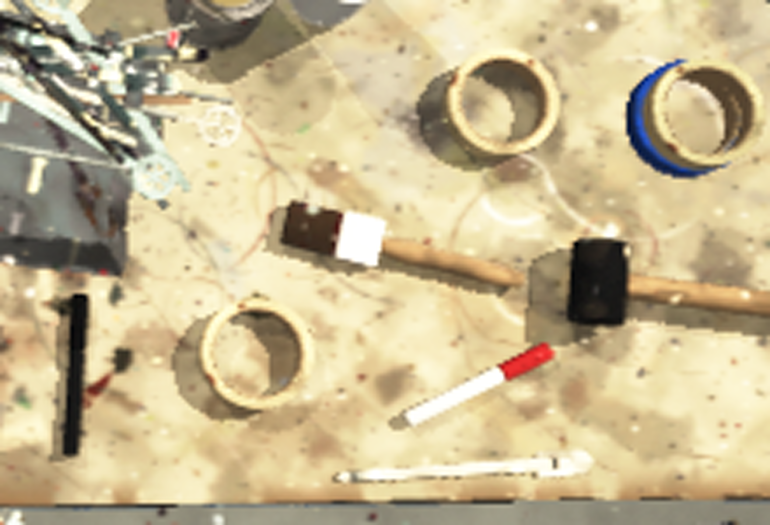

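```bash
cat >> h.py <<'E'
def plane(cam,u,v,z,cal=None):
    c=cal or manip.calibration(cam); T=np.array(c["world_from_camera"])
    u,v=np.asarray(u,float),np.asarray(v,float)
    r=np.stack([(u-c["cx"])/c["fx"],-(v-c["cy"])/c["fy"],-np.ones_like(u)],-1)@T[:3,:3].T
    return T[:3,3]+r*((z-T[2,3])/r[...,2])[...,None]
E
python3 - <<'E'
from h import *
W=np.load('pics/W.npy'); p=cv2.imread('pics/top0.png')
c=np.array([[395,140],[558,200],[467,437],[300,375]])/4.4+[140,150]
q=plane("top",c[:,0],c[:,1],58.); print(q.round(1))
for i in range(4): print(np.linalg.norm(q[i]-q[(i+1)%4]),np.degrees(np.arctan2(*(q[(i+1)%4]-q[i])[1::-1])))
t=np.array([[500,275],[578,303],[553,370],[478,345]])/4.4+[140,150]; print(plane("top",t[:,0],t[:,1],57.).round(1))
# color+depth mask
m=((W[...,2]>45)&(W[...,2]<75)).astype(np.uint8); m[:,:200]=0;m[:,285:]=0;m[:175]=0;m[260:]=0
m=cv2.morphologyEx(m,cv2.MORPH_OPEN,np.ones((13,13))); v,u=np.nonzero(m)
w=plane("top",u,v,58.)[:,:2].astype(np.float32); print(len(w),cv2.minAreaRect(w),w.mean(0), np.median(W[m>0][:,2]))
l=np.array([[608,335],[745,335],[677,268],[677,398]])/4.4+[140,150]; print('tin lid',plane("top",l[:,0],l[:,1],7.).round(1))
v,u=np.nonzero(((W[...,2]>15)&(W[...,2]<32)).astype(np.uint8)*0+ (np.pad(np.ones((45,45)),((210,145),(380,215)))>0)*((W[...,2]>18)&(W[...,2]<32)))
w=plane("top",u,v,25.)[:,:2].astype(np.float32);print('tape',cv2.minEnclosingCircle(w),w.mean(0))
mk=np.array([[351,215],[351,261]]);print('marker',plane("top",mk[:,0],mk[:,1],16.).round(1))
b=np.array([[125,352],[195,355],[165,395]])/4.4+[140,150]; print('bottle top106, base', plane("top",b[:1,0],b[:1,1],106.),plane("top",b[1:,0],b[1:,1],3.))
E
```

```text
[[600.7 210.4  58. ]
 [558.   98.9  58. ]
 [398.6 158.4  58. ]
 [441.  270.9  58. ]]
119.33968718294946 -110.92976933951736
170.21025524453228 159.54980210795114
120.28782057387421 69.31513544950033
170.71911715329506 -20.769471069808823
[[507.3 137.8  57. ]
 [487.7  85.1  57. ]
 [442.7 101.5  57. ]
 [460.1 152.1  57. ]]
1969 ((500.5792541503906, 178.03079223632812), (126.689208984375, 179.8392333984375), 86.16108703613281) [503.2465  180.67975] 59.21537672052614
tin lid [[470.8  69.6   7. ]
 [469.8 -25.9   7. ]
 [517.4  21.4   7. ]
 [426.5  21.5   7. ]]
tape ((451.9776611328125, -309.53564453125), 48.666751861572266) [ 451.88953 -310.22806]
marker [[ 501.8 -153.7   16. ]
 [ 362.4 -151.    16. ]]
bottle top106, base [[453.25932812 372.74348321 106.        ]] [[460.17040725 358.48520817   3.        ]
 [432.46172108 378.44381049   3.        ]]
```

```bash
cat >> h.py <<'E'
from scipy.spatial.transform import Rotation as Rn
TH=np.radians(69.3); O=np.array([498.7,182.3,0]); 
def B2W(p,O=None,th=None):
    O=globals()['O'] if O is None else O; th=TH if th is None else th
    return Rn.from_euler('z',th).apply(p)+O
def W2B(p): return Rn.from_euler('z',-TH).apply(np.asarray(p)-O)
def Rdes(tilt,th=None,flip=1):
    th=TH if th is None else th; t=np.radians(tilt)
    u=np.array([np.cos(th),np.sin(th),0]); z=np.sin(t)*u-np.cos(t)*np.array([0,0,1.]); y=flip*np.array([np.sin(th),-np.cos(th),0])
    return Rn.from_matrix(np.stack([np.cross(y,z),y,z],1))
def cmd(p,R):
    s=manip.read_state(); R0=Rn.from_euler('xyz',s['eef_rot'])
    print('travel cm',((np.asarray(p)-s['eef_pos'])/10).round(2),'turn',np.degrees((R*R0.inv()).as_rotvec()).round(2))
E
python3 - <<'E'
from h import *
W=np.load('pics/W.npy')
bx=B2W(np.array([-80,0,21])); print(bx)
d=np.array([np.sin(np.radians(35)),0,-np.cos(np.radians(35))])
cmd(B2W(np.array([-80,0,21])-110*d),Rdes(35))
# heights near pulling zone
P=W2B(W.reshape(-1,3)); 
for xr in((60,110),(110,160),(160,200),(200,250)):
  for yr in((-150,-90),(-90,0),(0,90),(90,150)):
    m=(P[:,0]>xr[0])&(P[:,0]<xr[1])&(P[:,1]>yr[0])&(P[:,1]<yr[1]); print(xr,yr,np.percentile(P[m,2],98).round() if m.any() else None)
E
```

```text
[470.4220125  107.46447753  21.        ]
travel cm [20.7  54.28 -5.84] turn [ 26.47 -24.13  41.92]
(60, 110) (-150, -90) 6.0
(60, 110) (-90, 0) 62.0
(60, 110) (0, 90) 62.0
(60, 110) (90, 150) 6.0
(110, 160) (-150, -90) 6.0
(110, 160) (-90, 0) 6.0
(110, 160) (0, 90) 6.0
(110, 160) (90, 150) 92.0
(160, 200) (-150, -90) 7.0
(160, 200) (-90, 0) 40.0
(160, 200) (0, 90) 52.0
(160, 200) (90, 150) 105.0
(200, 250) (-150, -90) 5.0
(200, 250) (-90, 0) 114.0
(200, 250) (0, 90) 117.0
(200, 250) (90, 150) 21.0
```

View pics/wrist0.png

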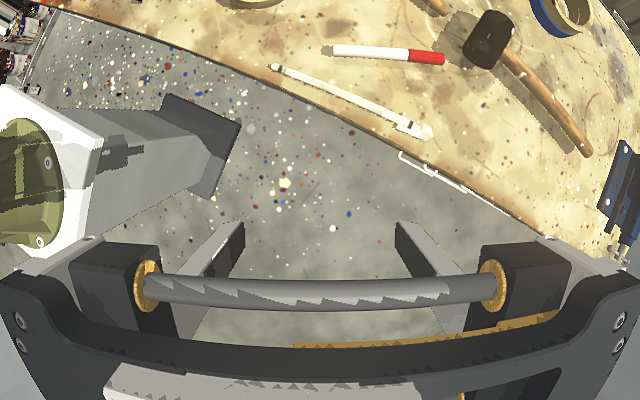

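```bash
python3 -m inch '{"grip":[0,-1,-1,-1,-1,-1,-1,-1,-1,-1],"travel":[[5,5,4],[8,11,4],[10,17,4],[12,23,4],[14,29,4],[16,35,4],[18,41,4],[19.5,46,4],[20,49,2],[20,49,0]],"turn":[[0,0,0],[4,-4,7],[8,-7,12],[12,-11,18],[16,-15,25],[20,-18,32],[24,-22,38],[26.5,-24.1,41.9],[26.5,-24.1,41.9],[26.5,-24.1,41.9]]}' 20
python3 - <<'E'
from h import *
s=manip.read_state(); print(s['joints'])
shot("wrist","wrist1"); shot("top","top1"); np.save('pics/cal1.npy',manip.calibration("wrist"),allow_pickle=True)
for l in("button_face","tab_edge","tin_box"):print(l,manip.look_for("wrist",l)[:3])
E
```

```text
clock: 2.1
eef_pos: [441.1, -2.1, 169.3]
eef_rot: [3.141, -0.611, 1.213]
wrist_force: [-0.6, 0.0, -0.0]
finger_gap: 0.9
[-0.502471    0.05537411  1.94705512  0.62989665  1.29965017 -0.36846134]
button_face [{'bbox': [306.4, 159.7, 315.5, 172.6], 'p': 0.53}]
tab_edge [{'bbox': [243.2, 68.4, 380.3, 154.5], 'p': 0.56}]
tin_box [{'bbox': [241.3, 70.0, 381.3, 181.2], 'p': 0.59}]
```

View pics/wrist1.png

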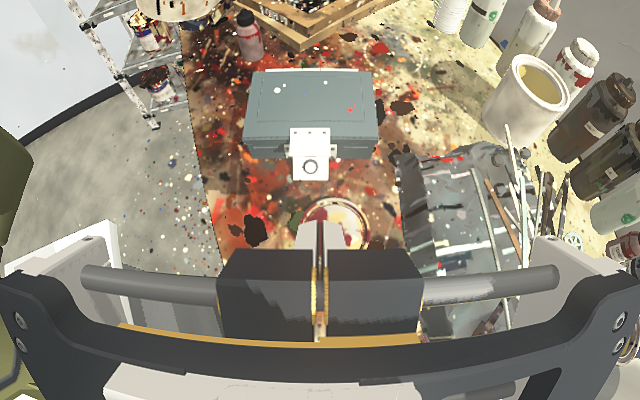

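The wrist view shows the button cap at (310,167), below the white tab. The tin lid at (337,220) is close under the fingers.

```bash
cat >> h.py <<'E'
def ray(cal,u,v):
    T=np.array(cal["world_from_camera"]); u,v=np.asarray(u,float),np.asarray(v,float)
    dx,dy=(u-cal["cx"])/cal["fx"],(v-cal["cy"])/cal["fy"]; r=np.hypot(dx,dy)+1e-12
    P=np.stack([np.sin(r)*dx/r,-np.sin(r)*dy/r,-np.cos(r)],-1); return T[:3,3],P@T[:3,:3].T
def wz(cal,u,v,z):
    o,r=ray(cal,u,v); return o+r*((z-o[2])/r[...,2])[...,None]
E
python3 - <<'E'
from h import *
cal=np.load('pics/cal1.npy',allow_pickle=True).item(); print(cal["fx"],cal["cx"],cal["cy"],np.array(cal["world_from_camera"])[:3,3])
p=cv2.imread('pics/wrist1.png'); cv2.imwrite('pics/w1c.png',cv2.resize(p[60:200,230:400],None,fx=4.4,fy=4.4,interpolation=cv2.INTER_CUBIC))
b=wz(cal,[310.5],[167],21.); print('button',b,W2B(b))
d=np.load('pics/wrist1_d.npy'); 
o,r=ray(cal,[310.5],[167]); T=np.array(cal["world_from_camera"]); f=-T[:3,2]; print('depth based',o+r*(d[167,310]/(r@f))[:,None])
c=wz(cal,[252,370],[71,70],58.);print('hinge corners',W2B(c))
E
```

```text
309.70691628693146 319.54699315039943 196.59458288538795 [417.5954424  -67.42402252 383.32917707]
button [[470.60518157 111.6746845   21.        ]] [[-75.99684137   1.31685783  21.        ]]
depth based [[470.65408324 111.83990367  20.66575008]]
hinge corners [[ 67.03447265  89.30921954  58.        ]
 [ 66.93665361 -84.31104191  58.        ]]
```

View pics/w1c.png

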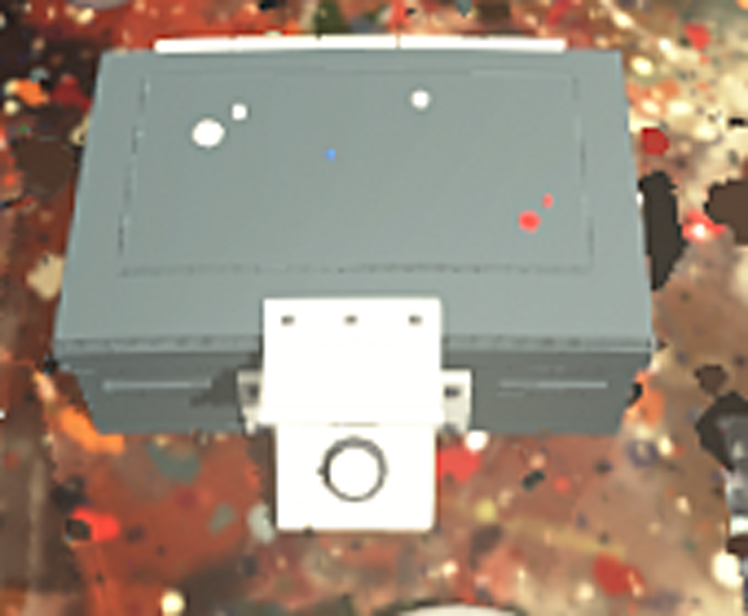

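```bash
sed -i 's/O=np.array(\[498.7,182.3,0\])/O=np.array([498.5,186.1,0])/' h.py; python3 - <<'E'
from h import *
d=np.array([np.sin(np.radians(35)),0,-np.cos(np.radians(35))])
print('d world',Rn.from_euler('z',TH).apply(d))
for k in(70,15,4,-3,-7): cmd(B2W(np.array([-80,0,21])-k*d),Rdes(35))
E
```

```text
d world [ 0.20274484  0.53654865 -0.81915204]
travel cm [ 1.46  7.85 -9.2 ] turn [0.01 0.   0.04]
travel cm [  2.58  10.8  -13.7 ] turn [0.01 0.   0.04]
travel cm [  2.8   11.39 -14.6 ] turn [0.01 0.   0.04]
travel cm [  2.94  11.77 -15.18] turn [0.01 0.   0.04]
travel cm [  3.02  11.98 -15.5 ] turn [0.01 0.   0.04]
```

```bash
python3 -m inch '{"grip":[-1,-1,-1,-1,-1,-1,-1],"travel":[[0.7,4,-4.6],[1.4,7.8,-9.2],[2,9.3,-11.4],[2.5,10.7,-13.5],[2.8,11.4,-14.6],[2.8,11.4,-14.6],[2.8,11.4,-14.6]],"turn":[[0,0,0],[0,0,0],[0,0,0],[0,0,0],[0,0,0],[0,0,0],[0,0,0]]}'
python3 - <<'E'
from h import *
shot("wrist","wrist2")
p=cv2.imread('pics/wrist2.png'); cv2.imwrite('pics/w2c.png',cv2.resize(p[100:260,200:420],None,fx=3.5,fy=3.5,interpolation=cv2.INTER_CUBIC))
d=np.array([np.sin(np.radians(35)),0,-np.cos(np.radians(35))])
for k in(0,-4,-8): cmd(B2W(np.array([-80,0,21])-k*d),Rdes(35))
E
```

```text
clock: 3.22
eef_pos: [470.0, 108.6, 25.2]
eef_rot: [3.14, -0.611, 1.209]
wrist_force: [-0.4, -1.1, -0.3]
finger_gap: 0.5
travel cm [ 0.03  0.27 -0.41] turn [0.02 0.08 0.08]
travel cm [ 0.11  0.48 -0.74] turn [0.02 0.08 0.08]
travel cm [ 0.19  0.7  -1.07] turn [0.02 0.08 0.08]
```

View pics/w2c.png

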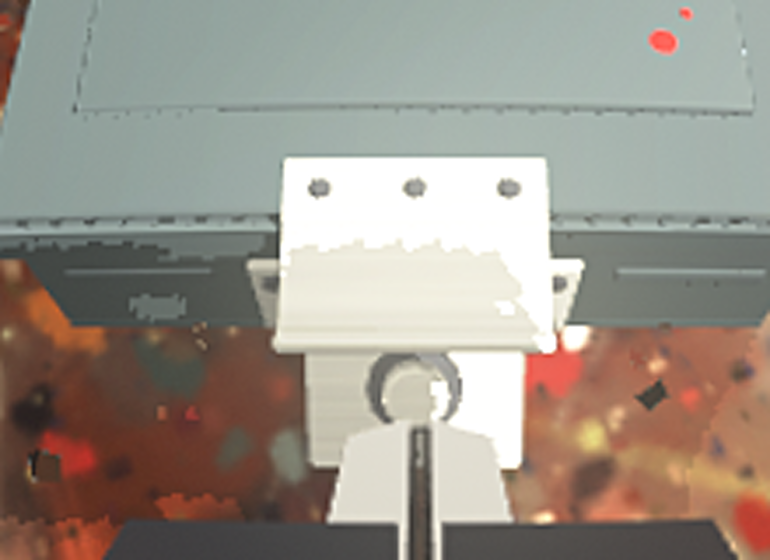

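```bash
python3 - <<'E'
from h import *
s=manip.read_state(); cal=manip.calibration("wrist"); T=np.array(cal["world_from_camera"])
R=Rn.from_euler('xyz',s['eef_rot']).as_matrix()
def proj(P):
    q=(P-T[:3,3])@T[:3,:3]; x,y,z=q[0],-q[1],-q[2]; th=np.arctan2(np.hypot(x,y),z); h=np.hypot(x,y); return np.array([cal["cx"]+cal["fx"]*th*x/h,cal["cy"]+cal["fy"]*th*y/h])
print('cam in tool',R.T@(T[:3,3]-s['eef_pos']))
for n,o in (('tcp',[0,0,0]),('+x8',[8,0,0]),('-x8',[-8,0,0]),('+x8 up20',[8,0,-20]),('-x8up20',[-8,0,-20])):
    q=proj(s['eef_pos']+R@np.array(o,float)); print(n,q.round(1),'crop',((q-[200,100])*3.5).round())
q=proj(B2W(np.array([-80,0,21.])));print('btn',((q-[200,100])*3.5).round())
q=proj(B2W(np.array([-84,0,57.])));print('tab edge',((q-[200,100])*3.5).round())
q=proj(B2W(np.array([-90,24,0.])));print('wedge corner',((q-[200,100])*3.5).round())
d=np.load('pics/wrist2_d.npy')
for (u,v) in((413,393),(413,345),(413,250),(400,440),(320,440)):
    uu,vv=int(u/3.5+200),int(v/3.5+100); o,r=ray(cal,[uu],[vv]); P=o+r*(d[vv,uu]/(r@-T[:3,2]))[:,None]; print((u,v),'box',W2B(P).round(1),'tool',((P-s['eef_pos'])@R).round(1))
E
```

```text
cam in tool [  67.73075807    0.55107288 -215.09665117]
tcp [319.1 219.3] crop [417. 418.]
+x8 [319.1 208.7] crop [417. 381.]
-x8 [319.1 229.7] crop [417. 454.]
+x8 up20 [319.  216.9] crop [417. 409.]
-x8up20 [319.  239.5] crop [417. 488.]
btn [414. 412.]
tab edge [413. 372.]
wedge corner [309. 481.]
(413, 393) box [[-76.1   0.1  22.6]] tool [[ 3.9 -0.8  5.8]]
(413, 345) box [[-80.5  -0.   62.3]] tool [[ 23.   -0.6 -29.2]]
(413, 250) box [[-61.1   0.   60.7]] tool [[ 38.   -0.7 -16.8]]
(400, 440) box [[-100.2    2.2   70.1]] tool [[ 11.4  -2.8 -47. ]]
(320, 440) box [[-82.1  21.2   8.9]] tool [[ -9.  -21.9  13.6]]
```

```bash
python3 -m inch '{"grip":[-1,-1,-1],"travel":[[0.09,0.23,0.17],[0.16,0.42,-0.12],[0.19,0.5,-0.25]],"turn":[[0,0,0],[0,0,0],[0,0,0]]}'
python3 -m inch '{"grip":[-1,-1,-1],"travel":[[0.06,0.16,-0.25],[0.11,0.3,-0.45],[0.11,0.3,-0.45]],"turn":[[0,0,0],[0,0,0],[0,0,0]]}'
```

```text
clock: 3.65
eef_pos: [471.8, 113.7, 22.5]
eef_rot: [3.14, -0.611, 1.209]
wrist_force: [0.2, 0.3, -0.0]
finger_gap: 0.5
clock: 4.03
eef_pos: [472.8, 116.8, 17.8]
eef_rot: [3.14, -0.611, 1.209]
wrist_force: [-0.0, -0.0, 0.1]
finger_gap: 0.6
```

```bash
python3 -m inch '{"grip":[-1,-1],"travel":[[0.06,0.16,-0.25],[0.08,0.21,-0.33]],"turn":[[0,0,0],[0,0,0]]}'
python3 - <<'E'
from h import *
shot("wrist","wrist3"); print(manip.read_state()['wrist_force'])
p=cv2.imread('pics/wrist3.png'); cv2.imwrite('pics/w3c.png',cv2.resize(p[60:260,200:420],None,fx=3,fy=3,interpolation=cv2.INTER_CUBIC))
E
```

```text
clock: 4.28
eef_pos: [473.6, 119.0, 14.4]
eef_rot: [3.14, -0.611, 1.209]
wrist_force: [0.7, -0.4, 0.9]
finger_gap: 0.4
[-0.50073756 -0.52552197  0.12291421]
```

View pics/w3c.png

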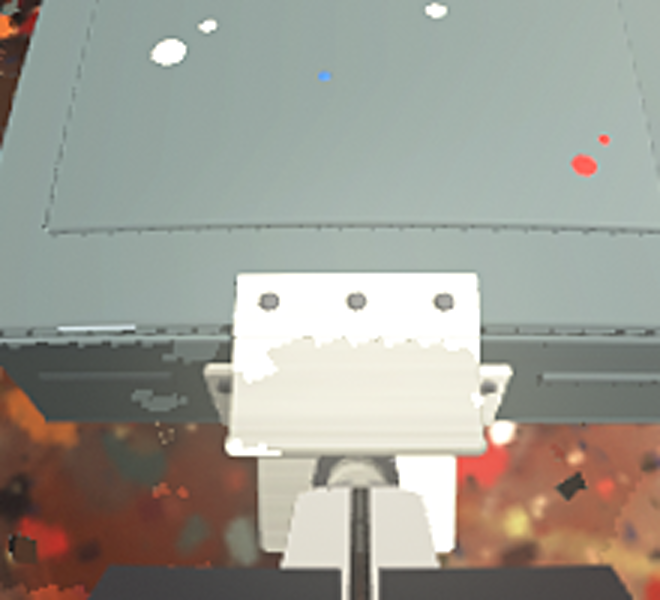

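```bash
python3 - <<'E'
from h import *
s=manip.read_state(); cal=manip.calibration("wrist"); T=np.array(cal["world_from_camera"]); R=Rn.from_euler('xyz',s['eef_rot']).as_matrix()
print(s['eef_pos'],W2B(s['eef_pos']))
d=np.load('pics/wrist3_d.npy')
def at(n,u0,u1,v0,v1):
    uu,vv=np.meshgrid(np.arange(int(u0/3+200),int(u1/3+200)+1),np.arange(int(v0/3+60),int(v1/3+60)+1))
    o,r=ray(cal,uu.ravel(),vv.ravel()); P=o+r*(d[vv,uu].ravel()/(r@-T[:3,2]))[:,None]; m=np.median(P,0)
    print(n,len(P),'box',W2B(m).round(1),'tool',((m-s['eef_pos'])@R).round(1),'sd',(((P-s['eef_pos'])@R).std(0)).round(1))
at('cap top',340,376,462,482)
at('wedge R',410,445,465,540)
at('wedge Rtop',410,445,462,480)
at('wedge Rbot',425,445,520,540)
at('wedge L',265,285,465,530)
at('tab',270,450,370,430)
at('tabedge',270,450,446,452)
at('finger',300,340,500,560)
at('finger end',310,340,490,500)
E
```

```text
[473.58184417 119.03744931  14.3497721 ] [-71.54120398  -0.3953845   14.3497721 ]
cap top 91 box [-73.4  -0.1  25.2] tool [  4.7  -0.3 -10. ] sd [2.2 2.6 8.3]
wedge R 338 box [-79.7 -18.   16.3] tool [-5.6 17.6 -6.3] sd [ 8.3  4.  27.6]
wedge Rtop 91 box [-70.7 -17.   17. ] tool [ 2.2 16.6 -1.6] sd [1.5 2.7 0.6]
wedge Rbot 64 box [-84.4 -19.6   9.8] tool [-13.2  19.2  -3.6] sd [11.4  3.8 30.5]
wedge L 176 box [-76.1  19.7  13.6] tool [ -4.2 -20.1  -2. ] sd [4.9 1.7 0.6]
tab 1281 box [-70.   -0.9  60.7] tool [ 27.8   0.6 -37.1] sd [ 4.3 10.4 13.3]
tabedge 183 box [-80.2  -0.9  61. ] tool [ 19.7   0.6 -43.1] sd [ 3.6 10.1 12.7]
finger 294 box [-99.4   6.1  73.4] tool [ 11.   -6.4 -64.4] sd [ 3.3  2.2 12.7]
finger end 44 box [-88.6   6.   57.7] tool [ 10.9  -6.3 -45.3] sd [ 8.7  2.2 26.3]
```

```bash
python3 - <<'E'
from h import *
cal=manip.calibration("wrist"); T=np.array(cal["world_from_camera"]); s=manip.read_state(); R=Rn.from_euler('xyz',s['eef_rot']).as_matrix()
M=np.eye(4); M[:3,:3]=R; M[:3,3]=s['eef_pos']; C=np.linalg.inv(M)@T   # cam in tool
d=np.load('pics/wrist0_d.npy'); v,u=np.mgrid[0:400,0:640]
dx,dy=(u-cal["cx"])/cal["fx"],(v-cal["cy"])/cal["fy"]; r=np.hypot(dx,dy)+1e-9
ry=np.stack([np.sin(r)*dx/r,-np.sin(r)*dy/r,-np.cos(r)],-1); P=ry*(d/np.cos(r))[...,None]; P=P@C[:3,:3].T+C[:3,3]
print(C.round(3))
for row in(215,220,223,226,230,235,240,245,250,260):
    print(row,[P[row,c].round().tolist() for c in (222,230,238,243)])
p=cv2.imread('pics/wrist0.png'); cv2.imwrite('pics/w0c.png',cv2.resize(p[200:320,130:330],None,fx=4,fy=4,interpolation=cv2.INTER_CUBIC))
E
```

```text
[[ 0.00000e+00  9.73000e-01  2.30000e-01  6.77280e+01]
 [ 1.00000e+00 -0.00000e+00  1.00000e-03  5.25000e-01]
 [ 1.00000e-03  2.30000e-01 -9.73000e-01 -2.15083e+02]
 [ 0.00000e+00  0.00000e+00  0.00000e+00  1.00000e+00]]
215 [[-320.0, -437.0, 1068.0], [-319.0, -399.0, 1066.0], [-318.0, -361.0, 1066.0], [-319.0, -339.0, 1068.0]]
220 [[-343.0, -439.0, 1067.0], [-344.0, -402.0, 1072.0], [11.0, -50.0, -37.0], [-342.0, -341.0, 1070.0]]
223 [[-359.0, -443.0, 1073.0], [11.0, -53.0, -44.0], [11.0, -49.0, -43.0], [9.0, -47.0, -38.0]]
226 [[11.0, -56.0, -50.0], [11.0, -52.0, -49.0], [9.0, -48.0, -44.0], [8.0, -47.0, -39.0]]
230 [[12.0, -54.0, -59.0], [11.0, -50.0, -56.0], [9.0, -47.0, -49.0], [5.0, -47.0, -39.0]]
235 [[11.0, -52.0, -64.0], [10.0, -48.0, -63.0], [7.0, -46.0, -52.0], [2.0, -47.0, -40.0]]
240 [[11.0, -49.0, -73.0], [9.0, -47.0, -66.0], [4.0, -47.0, -53.0], [-1.0, -47.0, -40.0]]
245 [[11.0, -48.0, -77.0], [7.0, -47.0, -69.0], [1.0, -46.0, -54.0], [-4.0, -47.0, -41.0]]
250 [[9.0, -47.0, -81.0], [5.0, -47.0, -69.0], [-1.0, -46.0, -55.0], [-487.0, -352.0, 1070.0]]
260 [[6.0, -46.0, -84.0], [-1.0, -47.0, -70.0], [-539.0, -381.0, 1070.0], [-538.0, -356.0, 1069.0]]
```

View pics/w0c.png

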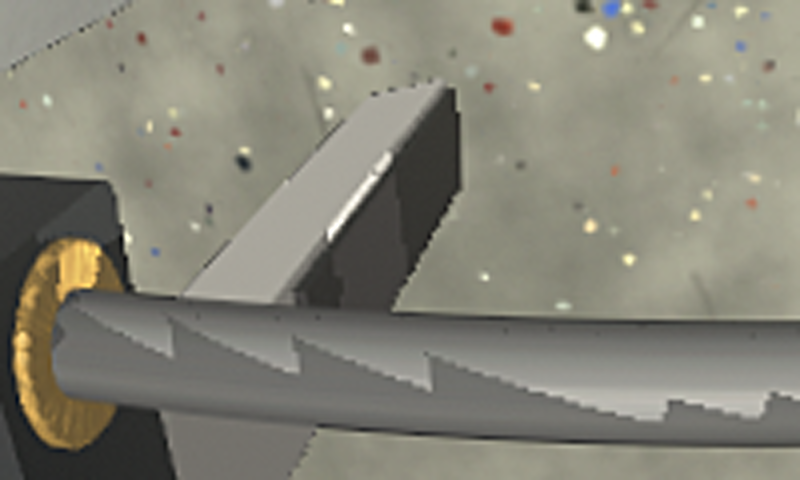

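```bash
python3 - <<'E'
from h import *
cal=manip.calibration("wrist")
s=manip.read_state(); R=Rn.from_euler('xyz',s['eef_rot']).as_matrix(); T=np.array(cal["world_from_camera"])
M=np.eye(4); M[:3,:3]=R; M[:3,3]=s['eef_pos']; C=np.linalg.inv(M)@T
d=np.load('pics/wrist3_d.npy'); v,u=np.mgrid[0:400,0:640]
dx,dy=(u-cal["cx"])/cal["fx"],(v-cal["cy"])/cal["fy"]; r=np.hypot(dx,dy)+1e-9
ry=np.stack([np.sin(r)*dx/r,-np.sin(r)*dy/r,-np.cos(r)],-1); P=ry*(d/np.cos(r))[...,None]; P=P@C[:3,:3].T+C[:3,3]
for row in(214,218,220,222,224,228,235,245,252,258,270,300,330): print(row,[P[row,c].round().tolist() for c in (300,312,326,345)])
# top view: world points of fingers/gripper
p,dd=shot("top","top3"); v,u=np.mgrid[0:400,0:640]; W=px2w("top",u,v,dd); 
q=((W-s['eef_pos'])@R); m=(abs(q[...,0])<20)&(abs(q[...,1])<20)&(q[...,2]<15)&(q[...,2]>-90)
for z in range(-90,15,7):
    mm=m&(q[...,2]>=z)&(q[...,2]<z+7); print(z,mm.sum(), q[mm].mean(0).round() if mm.any() else '')
cv2.imwrite('pics/t3c.png',cv2.resize(p[150:280,160:340,::-1],None,fx=4.4,fy=4.4))
E
```

```text
214 [[5.0, -14.0, -2.0], [5.0, -5.0, -4.0], [5.0, 5.0, -4.0], [5.0, 19.0, -2.0]]
218 [[2.0, -14.0, -2.0], [4.0, -5.0, -10.0], [4.0, 5.0, -9.0], [1.0, 19.0, -2.0]]
220 [[-0.0, -14.0, -1.0], [3.0, -5.0, -10.0], [11.0, 4.0, -37.0], [0.0, 19.0, -2.0]]
222 [[-2.0, -14.0, -1.0], [11.0, -4.0, -40.0], [11.0, 4.0, -40.0], [-1.0, 19.0, -2.0]]
224 [[-3.0, -14.0, -1.0], [11.0, -4.0, -44.0], [11.0, 4.0, -43.0], [-3.0, 19.0, -3.0]]
228 [[11.0, -11.0, -51.0], [11.0, -4.0, -50.0], [11.0, 4.0, -50.0], [-6.0, 19.0, -2.0]]
235 [[11.0, -10.0, -63.0], [11.0, -4.0, -63.0], [11.0, 4.0, -62.0], [-12.0, 19.0, -1.0]]
245 [[11.0, -9.0, -77.0], [11.0, -3.0, -77.0], [12.0, 3.0, -78.0], [-21.0, 19.0, 1.0]]
252 [[36.0, -5.0, -141.0], [35.0, -2.0, -140.0], [35.0, 2.0, -141.0], [36.0, 7.0, -141.0]]
258 [[35.0, -4.0, -144.0], [35.0, -1.0, -144.0], [33.0, 2.0, -140.0], [35.0, 7.0, -144.0]]
270 [[36.0, -4.0, -152.0], [35.0, -1.0, -150.0], [33.0, 2.0, -146.0], [35.0, 6.0, -151.0]]
300 [[31.0, -4.0, -157.0], [29.0, -1.0, -154.0], [29.0, 2.0, -154.0], [31.0, 6.0, -157.0]]
330 [[22.0, -4.0, -157.0], [22.0, -1.0, -157.0], [13.0, 2.0, -145.0], [23.0, 6.0, -157.0]]
-90 11 [  8.   3. -87.]
-83 10 [  8.   3. -79.]
-76 8 [  7.  -1. -73.]
-69 11 [  8.   5. -66.]
-62 11 [  8.   2. -59.]
-55 8 [  8.   1. -51.]
-48 25 [ 15.   0. -44.]
-41 9 [ 15.   3. -38.]
-34 1 [  4.   3. -34.]
-27 0 
-20 1 [ -1.  -0. -14.]
-13 6 [-5. -2. -9.]
-6 23 [-11.  -1.  -3.]
1 4 [-12. -16.   3.]
8 0
```

View pics/t3c.png

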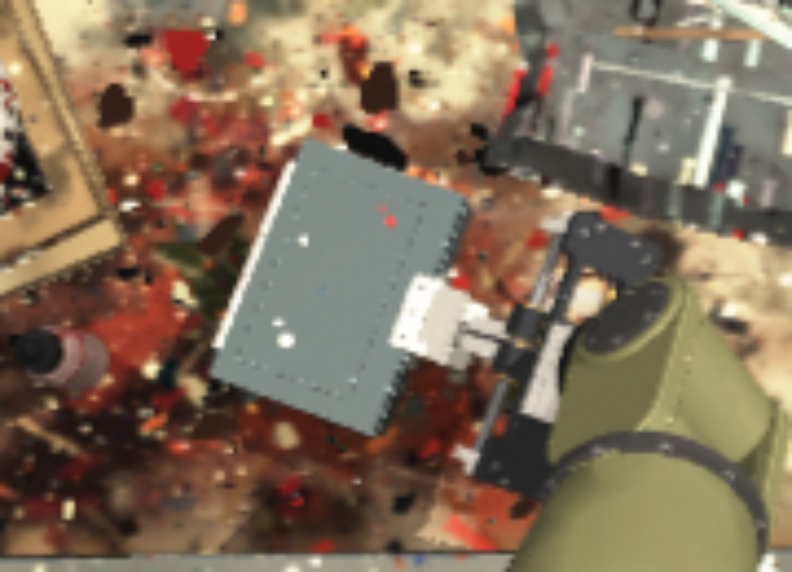

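Both cameras show the real fingertip about 38 mm short of the reported TCP. I'll account for that offset and approach the button by force feedback.

```bash
python3 -m inch '{"grip":[-1,-1,-1,-1],"travel":[[0.15,0.4,-0.7],[0.3,0.77,-1.4],[0.43,1.14,-2.08],[0.43,1.14,-2.08]],"turn":[[0,0,0],[0,0,0],[0,0,0],[0,0,0]]}'
python3 - <<'E'
from h import *
shot("wrist","wrist4"); print(manip.read_state()['wrist_force'])
p=cv2.imread('pics/wrist4.png'); cv2.imwrite('pics/w4c.png',cv2.resize(p[60:260,200:420],None,fx=3,fy=3,interpolation=cv2.INTER_CUBIC))
E
```

```text
clock: 4.88
eef_pos: [477.5, 130.8, -7.0]
eef_rot: [-3.141, -0.611, 1.209]
wrist_force: [-0.6, -0.4, -0.0]
finger_gap: 0.7
[0.48955667 0.36760934 0.7180622 ]
```

View pics/w4c.png

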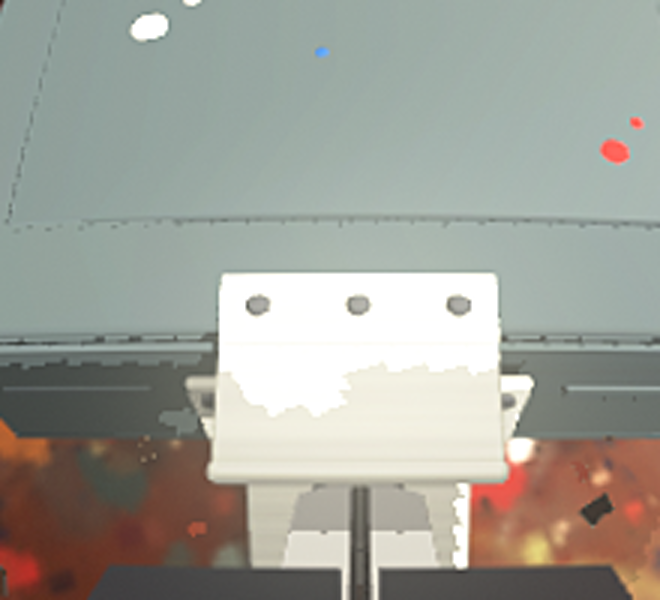

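```bash
python3 -m inch '{"grip":[-1,-1],"travel":[[0.05,0.13,-0.2],[0.08,0.22,-0.33]],"turn":[[0,0,0],[0,0,0]]}'
python3 -m inch '{"grip":[-1,-1],"travel":[[0.05,0.13,-0.2],[0.08,0.22,-0.33]],"turn":[[0,0,0],[0,0,0]]}'
```

```text
clock: 5.18
eef_pos: [478.7, 132.7, -9.9]
eef_rot: [3.141, -0.611, 1.209]
wrist_force: [-1.8, -2.9, 2.2]
finger_gap: 0.5
clock: 5.42
eef_pos: [479.6, 134.7, -13.2]
eef_rot: [3.14, -0.611, 1.209]
wrist_force: [-7.6, -13.4, 13.8]
finger_gap: 0.3
```

```bash
python3 - <<'E'
from h import *
shot("wrist","wrist5"); print(manip.read_state()['wrist_force'])
p,d=shot("top","top5"); cv2.imwrite('pics/t5c.png',cv2.resize(p[150:280,160:340,::-1],None,fx=4.4,fy=4.4))
E
```

```text
[ -6.67935691 -10.00489595  11.00413103]
```

View pics/wrist5.png

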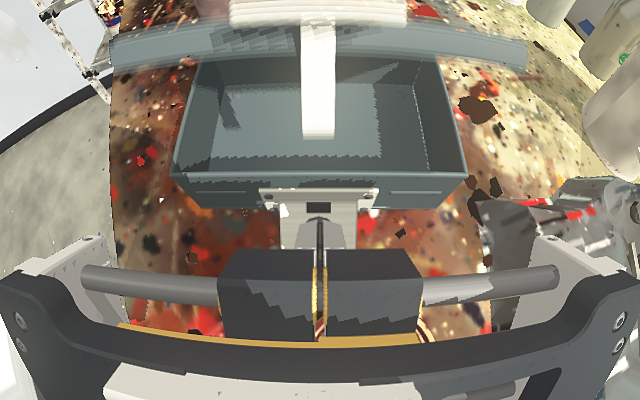

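View pics/t5c.png

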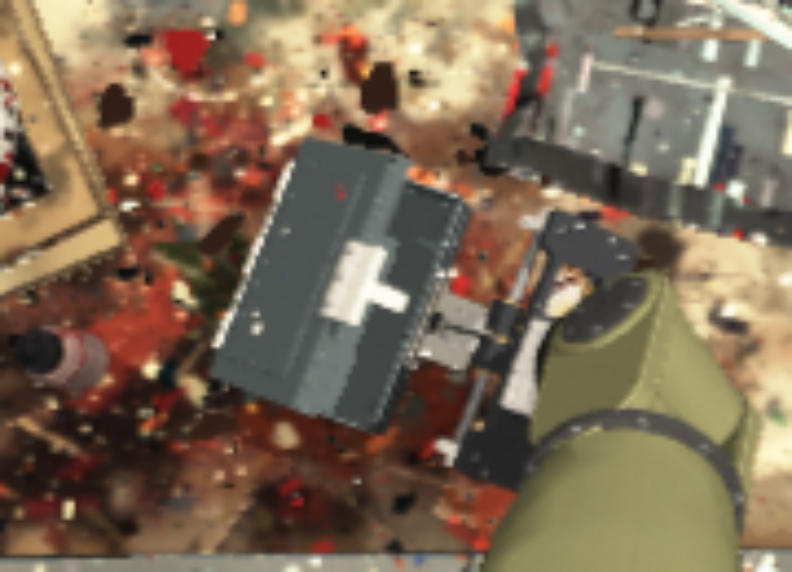

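The lid is swinging up and the open box shows in the wrist picture. Next I retreat and go to the tape.

```bash
cat >> h.py <<'E'
LZ=38.
def tipcmd(tip,R):
    cmd(np.asarray(tip,float)+R.as_matrix()[:,2]*LZ,R)
E
python3 -m inch '{"grip":[-1,-1,-1,-1],"travel":[[-0.5,-1.3,2],[-1.2,-3.2,5],[-2,-6,12],[-2.5,-10,18]],"turn":[[0,0,0],[0,0,0],[0,0,0],[0,0,0]]}'
python3 - <<'E'
from h import *
tipcmd([452,-266,110],Rdes(0,0.)); print(manip.read_state()['joints'])
p,d=shot("top","top6"); W=px2w("top",*np.mgrid[0:400,0:640][::-1],d); m=(W[...,1]>-250)&(W[...,1]<60)&(W[...,0]>300)&(W[...,0]<560); print('max h',np.percentile(W[m][:,2],[90,99]))
cv2.imwrite('pics/t6c.png',p[:,:,::-1])
E
```

```text
clock: 6.02
eef_pos: [455.6, 46.2, 149.3]
eef_rot: [3.14, -0.61, 1.21]
wrist_force: [-0.0, -0.2, -0.0]
finger_gap: 0.3
travel cm [ -0.36 -31.22  -7.73] turn [-21.05  30.58 -67.03]
[-0.3807268   0.07416847  1.97876992  0.66480961  1.19064857 -0.30639272]
max h [1399.88873549 1399.88873549]
```

View pics/t6c.png

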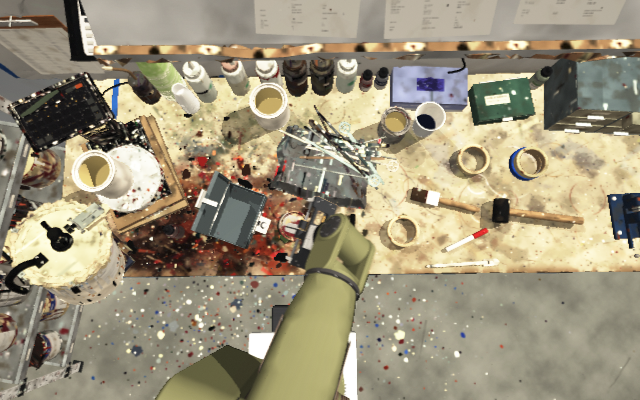

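```bash
python3 -m inch '{"grip":[-0.2,-0.2,-0.2,-0.2,-0.2,-0.2,-0.2,-0.2,-0.2],"travel":[[0,-4,1],[0,-8,1],[-0.2,-12,1],[-0.3,-16,1],[-0.36,-20,0],[-0.36,-24,-2],[-0.36,-28,-4],[-0.36,-31.2,-7],[-0.36,-31.2,-7.7]],"turn":[[-2.6,3.8,-8.4],[-5.3,7.6,-16.8],[-7.9,11.5,-25],[-10.5,15.3,-33.5],[-13.2,19.1,-42],[-15.8,23,-50],[-18.4,26.8,-58.7],[-21.05,30.6,-67],[-21.05,30.6,-67]]}'
python3 - <<'E'
from h import *
s=manip.read_state(); print(s['joints'])
p,d=shot("wrist","wrist7"); cal=manip.calibration("wrist"); np.save('pics/cal7.npy',cal,allow_pickle=True)
print([(x['bbox'],x['p']) for x in manip.look_for("wrist","tape")])
T=np.array(cal["world_from_camera"]); v,u=np.mgrid[0:400,0:640]; o,r=ray(cal,u,v); P=o+r*(d/(r@-T[:3,2]))[...,None]
m=(P[...,2]>19)&(P[...,2]<31)&(abs(P[...,0]-452)<75)&(abs(P[...,1]+310)<75); q=P[m]; print(len(q),np.median(q[:,2]),cv2.minEnclosingCircle(q[:,:2].astype(np.float32)))
E
```

```text
clock: 7.2
eef_pos: [454.0, -269.1, 76.1]
eef_rot: [3.136, 0.004, 0.004]
wrist_force: [-0.1, 0.3, -0.7]
finger_gap: 37.7
[-0.60068656  0.3485823   1.68717791 -0.00727932  1.10567306  0.9696352 ]
[([518.6, 0.4, 586.7, 55.0], 0.73), ([306.4, 147.4, 414.1, 252.0], 0.7), ([194.0, 145.5, 213.0, 249.6], 0.32)]
3033 26.135974473158 ((450.46185302734375, -306.2892761230469), 48.488563537597656)
```

View pics/wrist7.png

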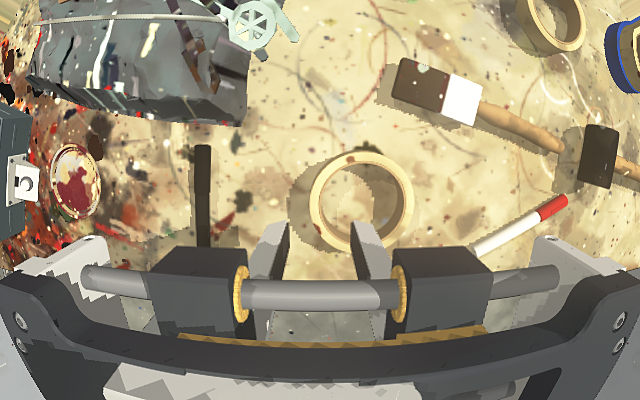

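```bash
python3 - <<'E'
from h import *
tipcmd([447.5,-262.5,45],Rdes(0,0.)); tipcmd([447.5,-262.5,4],Rdes(0,0.))
E
```

```text
travel cm [-0.66  0.58 -7.07] turn [ 0.3  -0.07 -0.4 ]
travel cm [ -0.66   0.58 -11.17] turn [ 0.3  -0.07 -0.4 ]
```

```bash
python3 -m inch '{"grip":[-0.2,-0.2,-0.2,-0.2],"travel":[[-0.4,0.4,-2],[-0.66,0.58,-4.5],[-0.66,0.58,-6.5],[-0.66,0.58,-6.5]],"turn":[[0.3,-0.1,-0.4],[0.3,-0.1,-0.4],[0.3,-0.1,-0.4],[0.3,-0.1,-0.4]]}'
python3 - <<'E'
from h import *
s=manip.read_state(); p,d=shot("wrist","wrist8"); cv2.imwrite('pics/w8c.png',cv2.resize(p[140:340,200:460,::-1],None,fx=3,fy=3))
cal=manip.calibration("wrist"); T=np.array(cal["world_from_camera"]); v,u=np.mgrid[0:400,0:640]; o,r=ray(cal,u,v); P=o+r*(d/(r@-T[:3,2]))[...,None]
m=(P[...,2]>19)&(P[...,2]<31)&(abs(P[...,0]-452)<75)&(abs(P[...,1]+310)<75); q=P[m]; print(len(q),np.median(q[:,2]),cv2.minEnclosingCircle(q[:,:2].astype(np.float32)))
for n,sl in (('L',(slice(225,260),slice(240,292))),('R',(slice(225,260),slice(345,395)))):
    f=P[sl][(P[sl][...,2]>38)&(P[sl][...,2]<70)]; print(n,f.min(0).round(1),f.max(0).round(1))
E
```

```text
clock: 7.8
eef_pos: [447.2, -261.6, 12.8]
eef_rot: [-3.141, -0.001, 0.002]
wrist_force: [0.8, 0.2, 0.0]
finger_gap: 37.5
4350 26.795708161359087 ((451.0982360839844, -307.2932434082031), 48.275054931640625)
L [ 440.7 -242.7   51.1] [ 458.6 -230.5   70. ]
R [ 440.5 -291.4   51. ] [ 459.1 -279.4   70. ]
```

View pics/w8c.png

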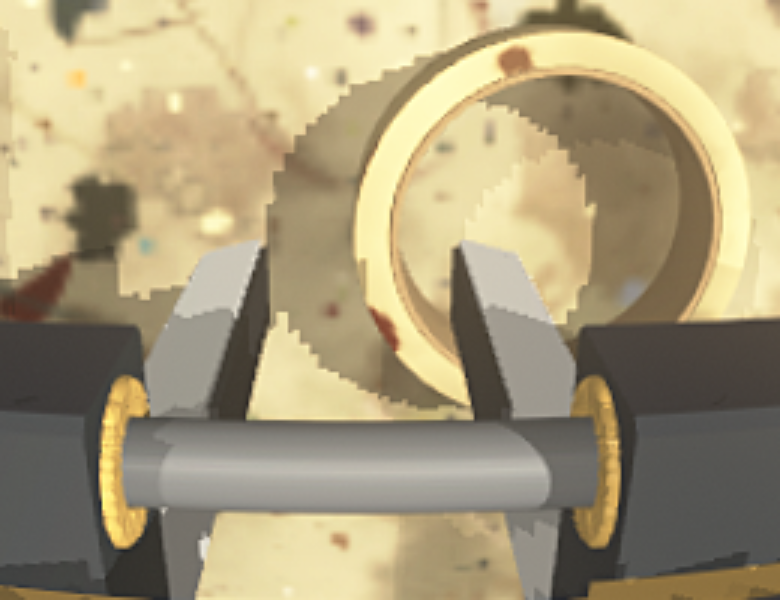

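```bash
python3 -m inch '{"grip":[-0.2,-0.2,-0.2,-0.2,-0.2],"travel":[[0.1,-0.2,-1.5],[0.1,-0.2,-3],[0.1,-0.2,-4],[0.1,-0.2,-4.6],[0.1,-0.2,-4.6]],"turn":[[0,0,0],[0,0,0],[0,0,0],[0,0,0],[0,0,0]]}'
python3 -m inch '{"grip":[-1,-1,-1,-1,-1],"travel":[[0,0,0],[0,0,0],[0,0,0],[0,0,0],[0,0,0]],"turn":[[0,0,0],[0,0,0],[0,0,0],[0,0,0],[0,0,0]]}' 25
```

```text
clock: 8.48
eef_pos: [448.6, -264.0, -32.7]
eef_rot: [-3.141, -0.001, 0.001]
wrist_force: [1.7, -0.3, -0.8]
finger_gap: 37.8
clock: 9.1
eef_pos: [448.8, -264.2, -32.5]
eef_rot: [-3.141, -0.002, 0.001]
wrist_force: [0.7, -0.5, 2.8]
finger_gap: 10.5
```

```bash
python3 -m inch '{"grip":[-1,-1,-1,-1,-1],"travel":[[0,0,0],[0,0,1],[0,0,3],[0,0,5],[0,0,5]],"turn":[[0,0,0],[0,0,0],[0,0,0],[0,0,0],[0,0,0]]}'
python3 - <<'E'
from h import *
s=manip.read_state(); p,d=shot("wrist","wrist9"); cv2.imwrite('pics/w9c.png',cv2.resize(p[100:340,200:500,::-1],None,fx=2.5,fy=2.5))
cal=manip.calibration("wrist"); T=np.array(cal["world_from_camera"]); v,u=np.mgrid[0:400,0:640]; o,r=ray(cal,u,v); P=o+r*(d/(r@-T[:3,2]))[...,None]
m=(P[...,2]>64)&(P[...,2]<90)&(P[...,1]<-272)&(P[...,1]>-370)&(abs(P[...,0]-450)<60); q=P[m]; 
A=np.c_[q[:,:2],np.ones(len(q))]; c=np.linalg.lstsq(A,q[:,2],rcond=None)[0]; print(len(q),np.median(q[:,2]),cv2.minEnclosingCircle(q[:,:2].astype(np.float32)),'slope',c[:2])
E
```

```text
clock: 9.72
eef_pos: [449.4, -264.5, 18.9]
eef_rot: [3.14, -0.004, 0.001]
wrist_force: [-0.3, -0.1, -1.2]
finger_gap: 10.4
4683 75.71336787210427 ((456.7251892089844, -311.21209716796875), 47.07304000854492) slope [0.01244611 0.01825218]
```

View pics/w9c.png

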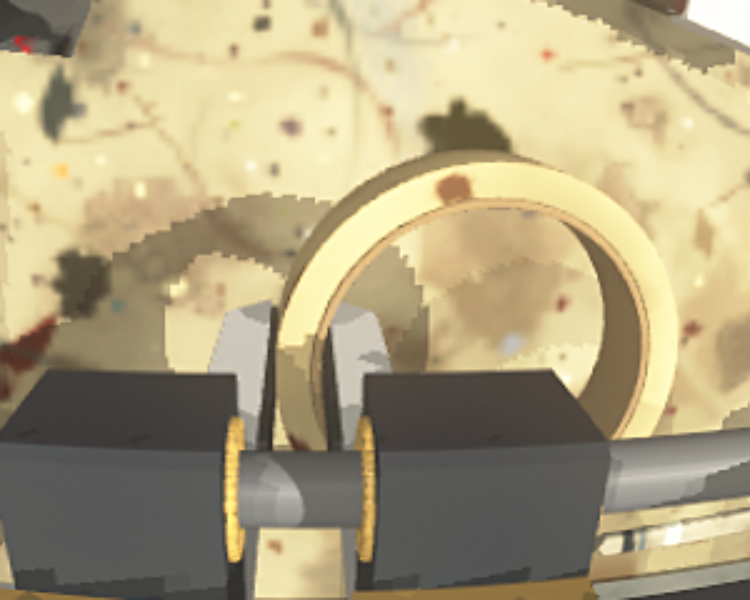

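```bash
cat >> h.py <<'E'
def wristcloud(name):
    p,d=shot("wrist",name); cal=manip.calibration("wrist"); T=np.array(cal["world_from_camera"]); v,u=np.mgrid[0:400,0:640]; o,r=ray(cal,u,v)
    return p,d,o+r*(d/(r@-T[:3,2]))[...,None]
def fitring(q,c0,rm=43.75):
    from scipy.optimize import least_squares
    return least_squares(lambda c:np.hypot(q[:,0]-c[0],q[:,1]-c[1])-rm,c0,loss='soft_l1').x
E
python3 - <<'E'
from h import *
d=np.load('pics/wrist9_d.npy'); cal=manip.calibration("wrist"); T=np.array(cal["world_from_camera"]); v,u=np.mgrid[0:400,0:640]; o,r=ray(cal,u,v); P=o+r*(d/(r@-T[:3,2]))[...,None]
s=manip.read_state(); R=Rn.from_euler('xyz',s['eef_rot']).as_matrix()
m=(P[...,2]>72)&(P[...,2]<80)&(P[...,1]<-262)&(P[...,1]>-370)&(abs(P[...,0]-450)<60); q=P[m]
c=fitring(q,[450,-308]); print('centre',c,len(q)); rr=np.hypot(q[:,0]-c[0],q[:,1]-c[1]); print(np.percentile(rr,[1,50,99]))
off=R.T@(np.r_[c,65]-s['eef_pos']); print('tool off',off)
Rd=Rdes(0); off[2]=0
for z in(200,130): tipcmd(B2W(np.array([3,0,z]))-Rd.as_matrix()@off,Rd)
E
```

```text
centre [ 447.76787788 -305.68433096] 5089
[33.89504975 42.94628609 48.46706381]
tool off [ -1.06955217  41.49284936 -47.16247214]
travel cm [ 1.22 46.88 14.42] turn [-6.000e-02  1.200e-01  6.922e+01]
travel cm [ 1.22 46.88  7.42] turn [-6.000e-02  1.200e-01  6.922e+01]
```

```bash
python3 -m inch '{"grip":[-1,-1,-1,-1,-1,-1,-1,-1,-1,-1],"travel":[[0,1,4],[0,4.5,8],[0,9,10],[0.1,14,10],[0.2,19,10],[0.4,24,10],[0.6,29,10],[0.8,34,10],[1,38.5,10],[1.1,42,10]],"turn":[[0,0,0],[0,0,6],[0,0,13],[0,0,21],[0,0,29],[0,0,37],[0,0,45],[0,0,53],[0,0,61],[0,0,69.2]]}'
python3 -m inch '{"grip":[-1,-1,-1,-1],"travel":[[0.1,2.5,0],[0.1,4,-1],[0.1,4.5,-2],[0.1,4.5,-2]],"turn":[[0,0,0],[0,0,0],[0,0,0],[0,0,0]]}'
python3 - <<'E'
from h import *
s=manip.read_state(); print(s['joints'])
p,d,P=wristcloud("wrist10"); shot("scene","scene10")
E
```

```text
clock: 11.02
eef_pos: [459.3, 157.4, 116.9]
eef_rot: [-3.141, -0.001, 1.215]
wrist_force: [0.6, -0.7, -1.5]
finger_gap: 10.7
clock: 11.52
eef_pos: [459.7, 201.8, 95.5]
eef_rot: [-3.139, 0.0, 1.214]
wrist_force: [0.2, -0.8, -0.3]
finger_gap: 10.5
[0.33974556 0.27199137 1.73923356 0.00179815 1.1325491  0.69535133]
```

View pics/wrist10.png

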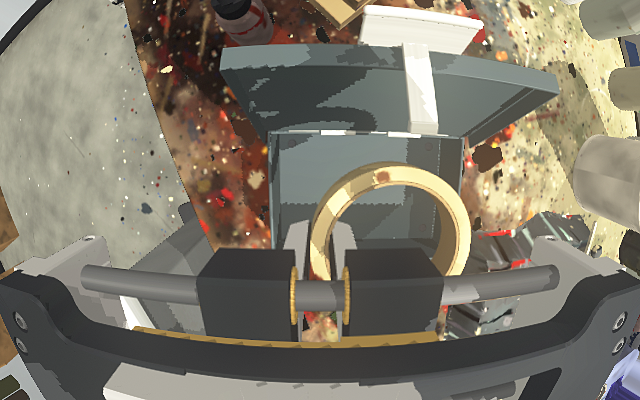

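View pics/scene10.png

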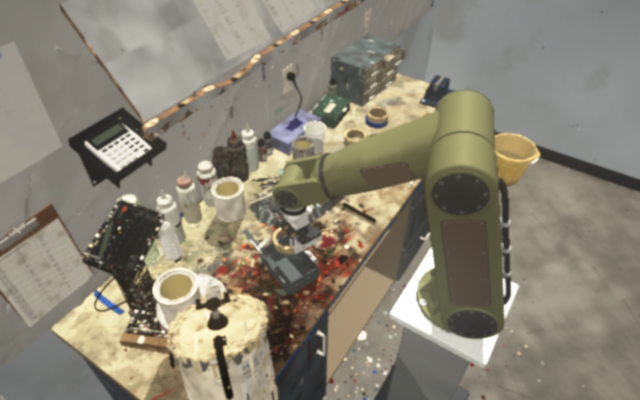

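```bash
python3 - <<'E'
from h import *
d=np.load('pics/wrist10_d.npy'); cal=manip.calibration("wrist"); T=np.array(cal["world_from_camera"]); v,u=np.mgrid[0:400,0:640]; o,r=ray(cal,u,v); P=o+r*(d/(r@-T[:3,2]))[...,None]
s=manip.read_state(); R=Rn.from_euler('xyz',s['eef_rot']).as_matrix()
B=W2B(P.reshape(-1,3)).reshape(P.shape)
for row in (145,165,190,210):
    print(row,[ (c,*B[row,c].round(0).tolist()) for c in (266,269,271,273,276,280,300,440,455,460,462,464,467,470)])
for col in (290,310,360,400,440):
    print(col,[ (rr,*B[rr,col].round(0).tolist()) for rr in (126,129,131,133,135,137,140,145)])
# ring
m=(P[...,2]>148)&(P[...,2]<162)&(np.hypot(B[...,0]-3,B[...,1])<60); q=P[m]; print(len(q),np.median(q[:,2]))
c=fitring(q,q.mean(0)[:2]); print('ring centre box',W2B(np.r_[c,0]),'tool',R.T@(np.r_[c,150]-s['eef_pos']))
rr=np.hypot(*(q[:,:2]-c).T); print(np.percentile(rr,[1,5,50,95,99]))
A=np.c_[q[:,:2]-c,np.ones(len(q))]; print('slope',np.linalg.lstsq(A,q[:,2],rcond=None)[0])
E
```

```text
145 [(266, 49.0, 95.0, 2.0), (269, 52.0, 83.0, 58.0), (271, 52.0, 82.0, 56.0), (273, 51.0, 82.0, 42.0), (276, 50.0, 82.0, 26.0), (280, 49.0, 81.0, 4.0), (300, 49.0, 61.0, 4.0), (440, 52.0, -84.0, 6.0), (455, 55.0, -83.0, 45.0), (460, 56.0, -84.0, 56.0), (462, 56.0, -84.0, 59.0), (464, 53.0, -114.0, 4.0), (467, 54.0, -118.0, 3.0), (470, 57.0, -87.0, 68.0)]
165 [(266, 28.0, 96.0, 3.0), (269, 36.0, 83.0, 59.0), (271, 36.0, 81.0, 59.0), (273, 34.0, 82.0, 46.0), (276, 32.0, 81.0, 31.0), (280, 29.0, 81.0, 5.0), (300, 29.0, 61.0, 5.0), (440, 32.0, -84.0, 10.0), (455, 37.0, -83.0, 48.0), (460, 38.0, -83.0, 59.0), (462, 38.0, -86.0, 58.0), (464, 32.0, -115.0, 4.0), (467, 32.0, -120.0, 2.0), (470, 32.0, -123.0, 4.0)]
190 [(266, 2.0, 96.0, 3.0), (269, 14.0, 84.0, 59.0), (271, 14.0, 82.0, 58.0), (273, 12.0, 82.0, 50.0), (276, 9.0, 81.0, 34.0), (280, 3.0, 81.0, 5.0), (300, 3.0, 61.0, 6.0), (440, 35.0, -25.0, 155.0), (455, 14.0, -83.0, 52.0), (460, 4.0, -113.0, 2.0), (462, 4.0, -116.0, 2.0), (464, 4.0, -119.0, 2.0), (467, 4.0, -123.0, 2.0), (470, 4.0, -127.0, 2.0)]
210 [(266, -19.0, 97.0, 4.0), (2
[... 907 characters left out ...]
), (145, 49.0, 1.0, 5.0)]
400 [(126, 69.0, -21.0, 76.0), (129, 67.0, -23.0, 70.0), (131, 65.0, -24.0, 67.0), (133, 64.0, -24.0, 64.0), (135, 62.0, -25.0, 63.0), (137, 58.0, -40.0, 5.0), (140, 55.0, -40.0, 4.0), (145, 50.0, -40.0, 5.0)]
440 [(126, 71.0, -53.0, 81.0), (129, 69.0, -56.0, 74.0), (131, 67.0, -58.0, 69.0), (133, 65.0, -59.0, 65.0), (135, 64.0, -62.0, 59.0), (137, 62.0, -62.0, 59.0), (140, 57.0, -83.0, 7.0), (145, 52.0, -84.0, 6.0)]
5926 154.50357549394067
ring centre box [-6.38800056e-04 -8.75323253e-01  0.00000000e+00] tool [ -1.28708793  42.04730081 -53.35793442]
[30.43884095 37.90937208 43.20817039 48.2151538  56.58454048]
slope [-1.36510224e-02  4.26104112e-03  1.54287524e+02]
```

```bash
python3 -m inch '{"grip":[-1,-1,-1,-1,-1,-1,-1],"travel":[[0.14,0.37,-1],[0.14,0.37,-3],[0.14,0.37,-5],[0.14,0.37,-7],[0.14,0.37,-8.5],[0.14,0.37,-9.5],[0.14,0.37,-9.5]],"turn":[[0,0,0],[0,0,0],[0,0,0],[0,0,0],[0,0,0],[0,0,0],[0,0,0]]}'
python3 - <<'E'
from h import *
p,d,P=wristcloud("wrist11"); s=manip.read_state(); B=W2B(P.reshape(-1,3)).reshape(P.shape); z=s['eef_pos'][2]; print(s['wrist_force'])
m=(abs(P[...,2]-(z+59))<8)&(np.hypot(B[...,0]-3,B[...,1])<58); q=P[m]; c=fitring(q,q.mean(0)[:2]); print(np.median(q[:,2]),'ring box',W2B(np.r_[c,0]),W2B(s['eef_pos']))
E
```

```text
clock: 12.5
eef_pos: [461.6, 205.4, 1.3]
eef_rot: [-3.14, -0.001, 1.214]
wrist_force: [0.1, -1.0, -0.8]
finger_gap: 10.7
[-0.98443784  0.50347741 -1.09857204]
59.65412287691909 ring box [ 4.01085421 -1.01282165  0.        ] [ 5.1957259  41.08594053  1.84069771]
```

View pics/wrist11.png

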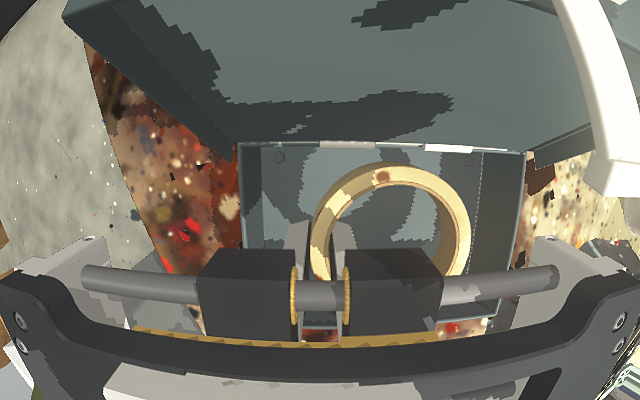

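```bash
python3 -m inch '{"grip":[-1,-1,-1,-1,-1,-1],"travel":[[0,0,-1],[0,0,-2],[0,0,-2.5],[0,0,-2.8],[0,0,-3],[0,0,-3]],"turn":[[0,0,0],[0,0,0],[0,0,0],[0,0,0],[0,0,0],[0,0,0]]}'
```

```text
clock: 13.3
eef_pos: [461.9, 205.5, -28.1]
eef_rot: [-3.141, -0.001, 1.214]
wrist_force: [-0.4, 0.5, -1.8]
finger_gap: 10.7
```

```bash
python3 -m inch '{"grip":[-1,-1,-1],"travel":[[0,0,-0.1],[0,0,-0.2],[0,0,-0.2]],"turn":[[0,0,0],[0,0,0],[0,0,0]]}'
python3 -m inch '{"grip":[-1,-1,-1],"travel":[[0,0,-0.05],[0,0,-0.1],[0,0,-0.1]],"turn":[[0,0,0],[0,0,0],[0,0,0]]}'
```

```text
clock: 13.68
eef_pos: [462.0, 205.6, -29.9]
eef_rot: [-3.141, -0.001, 1.214]
wrist_force: [-0.7, 0.7, 2.7]
finger_gap: 10.6
clock: 14.05
eef_pos: [462.1, 205.7, -30.1]
eef_rot: [-3.141, -0.002, 1.214]
wrist_force: [-7.0, -0.9, 13.3]
finger_gap: 10.5
```

```bash
python3 -m inch '{"grip":[-1,-0.45,-0.45,-0.45,-0.45],"travel":[[0,0,0.05],[0,0,0.05],[0,0,0.05],[0,0,0.05],[0,0,0.05]],"turn":[[0,0,0],[0,0,0],[0,0,0],[0,0,0],[0,0,0]]}'
python3 -m inch '{"grip":[-0.45,-0.45,-0.45,-0.45,-0.45],"travel":[[0,0,1],[0,0,4],[0,0,8],[0,0,13],[0,0,13]],"turn":[[0,0,0],[0,0,0],[0,0,0],[0,0,0],[0,0,0]]}'
python3 - <<'E'
from h import *
p,d,P=wristcloud("wrist12"); s=manip.read_state(); B=W2B(P.reshape(-1,3)).reshape(P.shape)
m=(abs(P[...,2]-29)<7)&(np.hypot(B[...,0]-4,B[...,1]+1)<56)&(np.hypot(B[...,0]-4,B[...,1]+1)>34); q=P[m]; c=fitring(q,q.mean(0)[:2]); print(len(q),np.median(q[:,2]),'ring box',W2B(np.r_[c,0]))
A=np.c_[q[:,:2]-c,np.ones(len(q))]; print('slope',np.linalg.lstsq(A,q[:,2],rcond=None)[0])
E
```

```text
clock: 14.68
eef_pos: [462.1, 205.7, -29.7]
eef_rot: [-3.141, -0.002, 1.214]
wrist_force: [-0.4, -0.4, -0.3]
finger_gap: 26.3
clock: 15.3
eef_pos: [463.9, 206.4, 104.4]
eef_rot: [3.137, -0.006, 1.214]
wrist_force: [-0.6, 0.1, -0.3]
finger_gap: 26.0
2496 25.876647717925124 ring box [ 3.21008918 -0.45603562  0.        ]
slope [-5.17839206e-03  3.68934473e-04  2.58153405e+01]
```

View pics/wrist12.png

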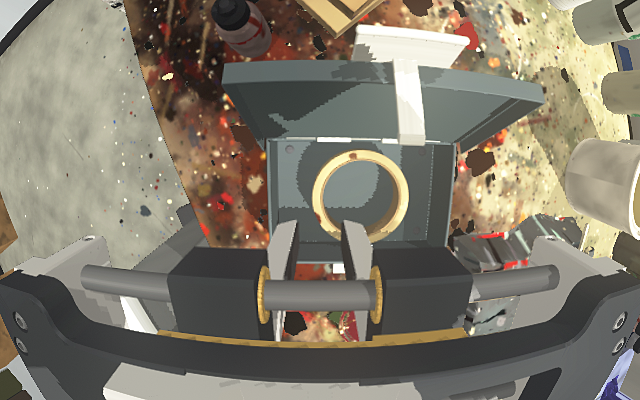

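```bash
python3 - <<'E'
from h import *
W=np.load('pics/W.npy'); Q=W2B(W.reshape(-1,3)); m=(Q[:,0]>90)&(Q[:,0]<330)&(Q[:,1]>-160)&(Q[:,1]<260)&(Q[:,2]>120)
H,xe,ye=np.histogram2d(Q[m,0],Q[m,1],bins=[np.arange(90,331,40),np.arange(-160,261,60)]); 
from scipy.stats import binned_statistic_2d as b2
print(b2(Q[m,0],Q[m,1],Q[m,2],'max',[np.arange(90,331,40),np.arange(-160,261,60)])[0].round())
Rd=Rdes(0)
for t in([5,0,270],[150,0,270],[150,0,168]): tipcmd(B2W(np.array(t,float)),Rd)
E
```

```text
[[ nan  nan  nan  nan  nan  nan  nan]
 [ nan  nan  nan  nan  nan  nan  nan]
 [ nan  nan  nan  nan  nan  nan  nan]
 [ nan  nan 122. 123.  nan 268. 292.]
 [ nan 122.  nan 120. 280. 298. 358.]
 [374. 364. 242. 243. 284. 353. 360.]]
travel cm [ 3.75 -1.52 13.  ] turn [-0.17  0.17 -0.26]
travel cm [ 8.88 12.05 13.  ] turn [-0.17  0.17 -0.26]
travel cm [ 8.88 12.05  2.8 ] turn [-0.17  0.17 -0.26]
```

```bash
python3 -m inch '{"grip":[-1,-1,-1,-1,-1,-1,-1],"travel":[[0.5,0,5],[2,-0.5,10],[3.7,-1.5,13],[5,2.5,13],[7,7,13],[8.6,11.3,13],[8.6,11.3,13]],"turn":[[-0.1,0.1,-0.2],[-0.2,0.2,-0.3],[-0.2,0.2,-0.3],[-0.2,0.2,-0.3],[-0.2,0.2,-0.3],[-0.2,0.2,-0.3],[-0.2,0.2,-0.3]]}' 20
python3 - <<'E'
from h import *
p,d,P=wristcloud("wrist13"); shot("top","top13"); s=manip.read_state(); print(s['joints'],W2B(s['eef_pos']))
E
```

```text
clock: 16.23
eef_pos: [548.4, 320.9, 229.1]
eef_rot: [-3.139, 0.003, 1.211]
wrist_force: [0.0, -0.1, -0.2]
finger_gap: 0.5
[ 4.68948746e-01  4.62628941e-01  1.15947583e+00 -4.79870603e-04
  1.52257479e+00  8.30519421e-01] [1.41650579e+02 2.27436543e-01 2.30478931e+02]
```

View pics/wrist13.png

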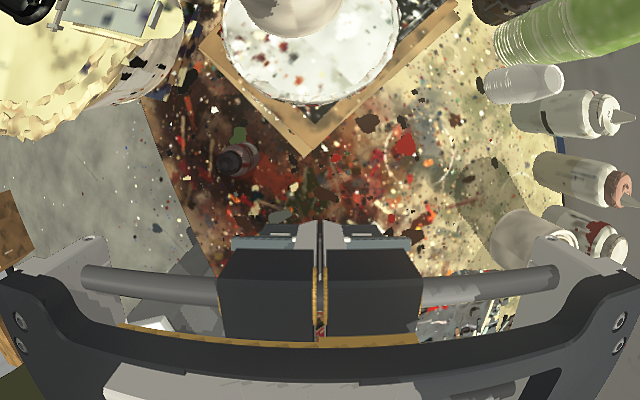

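View pics/top13.png

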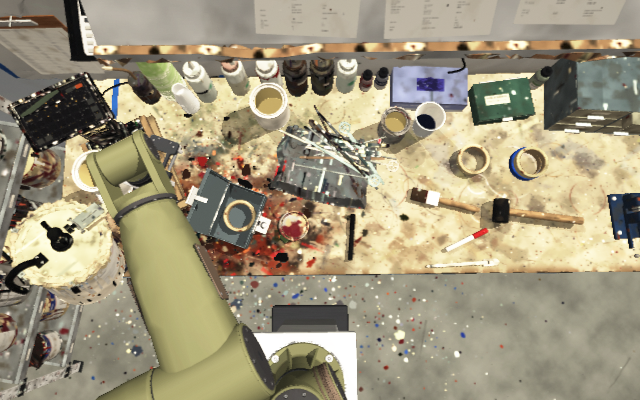

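```bash
python3 - <<'E'
from h import *
W0=np.load('pics/W.npy'); d=np.load('pics/top13_d.npy'); W=px2w("top",*np.mgrid[0:400,0:640][::-1],d)
for (u,v) in((100,160),(130,165),(150,180),(140,215),(150,250),(170,300),(120,230)):
    print((u,v),'arm',W[v,u].round(),'box',W2B(W[v,u]).round())
# obstacles tall
m=(W0[...,2]>150)&(W0[...,0]>250)&(W0[...,0]<900)&(W0[...,1]>200)
for x in range(250,800,50):
    print(x,[ (y,int(W0[m&(abs(W0[...,0]-x-25)<25)&(abs(W0[...,1]-y-25)<25)][:,2].max())) for y in range(200,800,50) if (m&(abs(W0[...,0]-x-25)<25)&(abs(W0[...,1]-y-25)<25)).sum()>3])
E
```

```text
(100, 160) arm [543. 349. 570.] box [168.  16. 570.]
(130, 165) arm [535. 296. 562.] box [116.   5. 562.]
(150, 180) arm [526. 296. 461.] box [112.  13. 461.]
(140, 215) arm [435. 259. 597.] box [ 45.  85. 597.]
(150, 250) arm [372. 233. 609.] box [ -0. 135. 609.]
(170, 300) arm [288. 190. 627.] box [-71. 198. 627.]
(120, 230) arm [411. 303. 574.] box [ 78. 123. 574.]
250 [(500, 296), (550, 303), (600, 255), (650, 324)]
300 [(450, 291), (500, 311), (550, 322), (600, 368), (650, 359)]
350 [(450, 288), (500, 344), (550, 309), (600, 361), (650, 324)]
400 [(450, 268), (500, 359), (550, 358), (600, 300), (650, 313)]
450 [(450, 276), (500, 308), (550, 358), (600, 291), (650, 303)]
500 [(450, 268), (500, 272), (550, 270), (600, 278)]
550 [(450, 243), (500, 240), (550, 243)]
600 [(450, 241), (500, 359), (550, 366), (600, 370)]
650 [(400, 357), (450, 367), (500, 375), (550, 387), (600, 396)]
700 [(300, 547), (350, 544), (400, 370), (450, 386), (500, 398), (550, 405), (600, 405), (650, 402)]
750 [(200, 622), (250, 622), (300, 622), (350, 619), (400, 478), (450, 476), (500, 406), (550, 405)]
```

```bash
python3 -m inch '{"grip":[-1,-1,-1,-1,-1],"travel":[[0,0,-2],[0,0,-4.5],[0,0,-7],[0,0,-9.3],[0,0,-9.3]],"turn":[[0,0,0],[0,0,0],[0,0,0],[0,0,0],[0,0,0]]}'
python3 - <<'E'
from h import *
s=manip.read_state(); t0=s['eef_pos']; Rd=Rdes(0); print(s['wrist_force'])
def tip(phi):
    p=np.radians(phi); r=np.interp(phi,[0,40,90],[142,140,124]); 
    if phi>=90: xc=63-147*np.cos(p)+3*np.sin(p)+8; z=178+ (8 if phi<100 else 0)
    else: xc=63-r*np.cos(p)+3*np.sin(p)+8; z=58+r*np.sin(p)+3*np.cos(p)
    return np.array([xc-2,0,z])
for ph in (110,103,96,90,82,74,66,58,50,42,34,26,20,14,8,4,0): 
    w=B2W(tip(ph))+[0,0,-LZ]; print(ph,tip(ph).round(),((w-t0)/10).round(1))
E
```

```text
clock: 16.95
eef_pos: [547.6, 317.3, 136.1]
eef_rot: [-3.138, 0.005, 1.208]
wrist_force: [0.0, -0.4, -0.3]
finger_gap: 0.6
[ 0.02302389 -0.44025199 -0.28578465]
110 [122.   0. 178.] [-0.6 -1.7  0.4]
103 [105.   0. 178.] [-1.2 -3.3  0.4]
96 [ 87.   0. 186.] [-1.8 -4.9  1.2]
90 [ 72.   0. 186.] [-2.4 -6.4  1.2]
82 [ 54.   0. 184.] [-3. -8.  1.]
74 [ 36.   0. 183.] [-3.6 -9.7  0.9]
66 [ 18.   0. 180.] [ -4.3 -11.4   0.5]
58 [  0.   0. 173.] [ -4.9 -13.1  -0.1]
50 [-17.   0. 165.] [ -5.5 -14.7  -0.9]
42 [-33.   0. 153.] [ -6.1 -16.2  -2.1]
34 [-46.   0. 139.] [ -6.5 -17.4  -3.5]
26 [-56.   0. 122.] [ -6.9 -18.4  -5.2]
20 [-62.   0. 109.] [ -7.1 -19.   -6.5]
14 [-67.   0.  95.] [ -7.3 -19.4  -7.9]
8 [-71.   0.  81.] [ -7.4 -19.7  -9.3]
4 [-72.   0.  71.] [ -7.5 -19.9 -10.3]
0 [-73.   0.  61.] [ -7.5 -19.9 -11.3]
```

```bash
python3 -m inch '{"grip":[-1,-1,-1,-1,-1,-1,-1],"travel":[[-0.6,-1.7,0.4],[-1.2,-3.3,0.4],[-1.8,-4.9,1],[-2.4,-6.4,1],[-3,-8,1],[-3.6,-9.7,0.9],[-4.3,-11.4,0.5]],"turn":[[0,0,0],[0,0,0],[0,0,0],[0,0,0],[0,0,0],[0,0,0],[0,0,0]]}'
python3 - <<'E'
from h import *
p,d,P=wristcloud("wrist14"); s=manip.read_state(); print(s['wrist_force'],W2B(s['eef_pos']+[0,0,LZ]))
E
```

```text
clock: 17.82
eef_pos: [504.2, 202.3, 141.1]
eef_rot: [-3.138, 0.005, 1.208]
wrist_force: [2.3, 1.5, -0.1]
finger_gap: 0.4
[ 0.77980697 -0.38905609  0.20976396] [ 15.45687814   0.58708591 178.56816693]
```

View pics/wrist14.png

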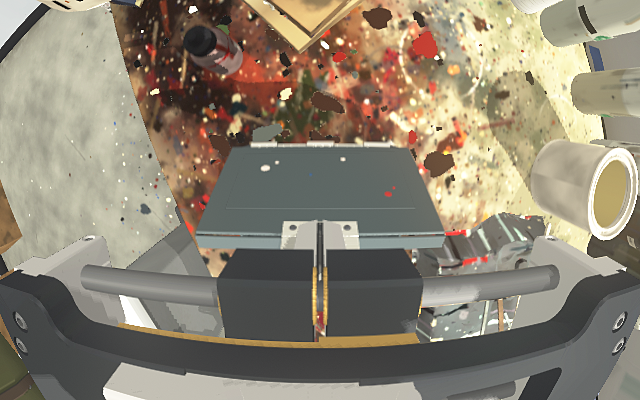

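```bash
python3 -m inch '{"grip":[-1,-1,-1,-1,-1,-1,-1,-1],"travel":[[-0.6,-1.6,-0.5],[-1.2,-3.2,-1.3],[-1.8,-4.7,-2.5],[-2.2,-5.9,-3.9],[-2.5,-6.9,-5.6],[-2.7,-7.5,-6.9],[-2.9,-7.9,-8.3],[-2.9,-7.9,-8.3]],"turn":[[0,0,0],[0,0,0],[0,0,0],[0,0,0],[0,0,0],[0,0,0],[0,0,0],[0,0,0]]}'
python3 - <<'E'
from h import *
p,d,P=wristcloud("wrist15"); s=manip.read_state(); print(s['wrist_force'],W2B(s['eef_pos']+[0,0,LZ]))
E
```

```text
clock: 18.88
eef_pos: [473.9, 121.5, 56.6]
eef_rot: [-3.136, 0.007, 1.207]
wrist_force: [-0.4, -0.4, 1.1]
finger_gap: 0.6
[-0.2271303  -0.11032657  1.50616775] [-6.87899601e+01 -4.82726338e-02  9.53170457e+01]
```

View pics/wrist15.png

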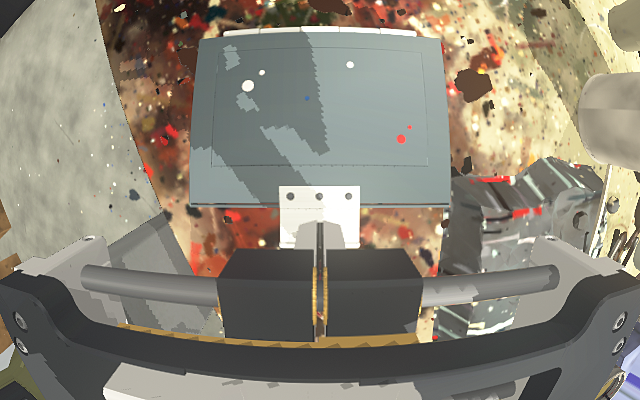

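```bash
python3 -m inch '{"grip":[-1,-1,-1,-1],"travel":[[0,-0.1,-1],[-0.1,-0.2,-2],[-0.1,-0.2,-2.7],[-0.1,-0.2,-3.1]],"turn":[[0.2,-0.4,0],[0.2,-0.4,0],[0.2,-0.4,0],[0.2,-0.4,0]]}'
python3 -m inch '{"grip":[-1,-1,-1],"travel":[[0,0,-0.2],[0,0,-0.4],[0,0,-0.5]],"turn":[[0,0,0],[0,0,0],[0,0,0]]}'
```

```text
clock: 19.42
eef_pos: [473.1, 119.7, 25.9]
eef_rot: [-3.141, 0.001, 1.208]
wrist_force: [-0.5, -1.4, 4.5]
finger_gap: 0.5
clock: 19.8
eef_pos: [473.4, 119.9, 22.0]
eef_rot: [3.141, 0.001, 1.208]
wrist_force: [-9.0, -2.2, 25.0]
finger_gap: 0.2
```

```bash
python3 -m inch '{"grip":[-1,-1,-1,-1,-1,-1],"travel":[[0,0,0.5],[0,0,1.5],[0,-0.5,4],[0,-1,8],[0,-2,12],[0,-2,12]],"turn":[[0,0,0],[0,0,0],[0,0,0],[0,0,0],[0,0,0],[0,0,0]]}'
python3 - <<'E'
from h import *
p,d,P=wristcloud("wrist16"); s=manip.read_state(); print(s['wrist_force'])
B=W2B(P.reshape(-1,3)).reshape(P.shape); m=(abs(B[...,1])<75)&(B[...,0]<60)&(B[...,0]>-50)&(B[...,2]>40)&(B[...,2]<100); q=B[m]; A=np.c_[q[:,:2],np.ones(len(q))]; print(len(q),np.median(q[:,2]),'slope',np.linalg.lstsq(A,q[:,2],rcond=None)[0])
E
```

```text
clock: 20.55
eef_pos: [474.7, 99.7, 145.0]
eef_rot: [3.137, -0.002, 1.207]
wrist_force: [-0.3, 0.8, -0.3]
finger_gap: 0.7
[ 0.3469275  -0.44103612  0.07877386]
16716 58.73215984514795 slope [-4.48213198e-03  4.19221873e-03  5.87173781e+01]
```

View pics/wrist16.png

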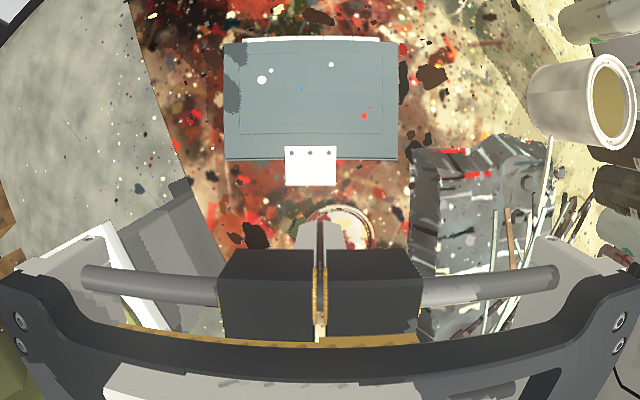

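```bash
python3 - <<'E'
from h import *
shot("top","top17"); print([x['bbox'] for x in manip.look_for("top","tin_lid")[:1]],[x['bbox'] for x in manip.look_for("top","marker_black")[:1]],[x['bbox'] for x in manip.look_for("top","toner1")[:1]])
print(manip.sign_off(), manip.read_state()['clock'])
E
```

```text
[[278.2, 210.4, 311.5, 239.9]] [[347.5, 214.4, 356.7, 262.0]] [[161.3, 223.9, 186.2, 238.7]]
the job is handed in; nothing more can be done
the job is handed in; nothing more can be done
```

View pics/top17.png

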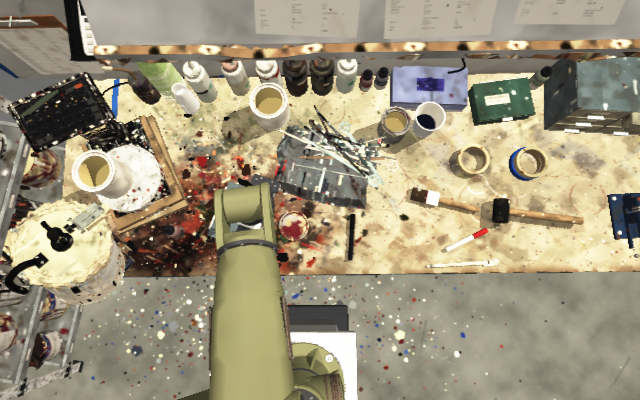

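The job is done and handed in at about 20.6 s. The lid popped up when I pressed the button. I laid the leftmost tape roll flat in the box, then pushed the lid down until it stayed shut by itself.

**What the last checks showed**
- **Roll:** after I let go it lay flat on the box floor at about x +3, y −0.5 mm (box frame). That was checked before the lid was shut.
- **Lid:** with the arm withdrawn, its top measured flat at 59 mm height, with a slope of about 0.004.
- **Arm:** the wrist force was near zero, so it was touching nothing.
- **Tin lid, marker and bottle:** they appear within 1–3 pixels of where they started in the top picture.

**What disagreed or was not checked**
- **Fingertip offset:** both cameras showed the real fingertips about 38 mm short of the reported tool point, so my first press stopped in the air. I worked with that offset from then on, and later contacts matched it.
- **Top camera:** it read about 4 mm off the wrist camera in y. I used the wrist camera.
- **Button:** I did not measure that it came out again. I inferred it from the latched lid.

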